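Lean the gel cassettes on the drying rack and start the blower

ROBOT

A 6-joint arm with a two-finger parallel gripper is mounted at the origin on the work surface. World frame = base frame: x ahead of the robot, y to its left, z up, the work surface at z = 0. Lengths are in mm, angles in rad, forces in N, time in s.
With the tool pointing down it reaches from about 350 to 775 mm from the base axis. Payload 7.3 kg.
Tool frame: the origin (TCP) lies at the very end of the fingers, on their centre line; the grasp point (between the pads) lies 19 mm behind it; z points along the fingers, y is the line along which they close (so a half turn about z gives the same grasp; the last joint's range is limited). The gripper opens to 92 mm and grips with 3 to 60 N. Pads are 19 mm wide; open, the fingers measure 130 mm over their backs; the gripper's body (75 mm by 190 mm) begins 47 mm behind the grasp point.
Start: joints at [-1.26, 0.342, 1.524, -0, 1.275, -0.146], TCP at [231.591, -471.182, 206.241] pointing down, gripper open.
Joint ranges: [-2.53, 2.53], [-0.77, 2.02], [0.04, 2.7], [-1, 4.14], [0.28, 2.66], [-3.11, 3.11]. Speed limits (rad/s): [2.57, 2.57, 3.14, 3.14, 3.14, 3.14].

INTERFACE

Orientations are given as [roll, pitch, yaw] about the fixed x, y, z axes, in that order (R = Rz(yaw) Ry(pitch) Rx(roll)).
In Python, from plant import get_obs, optics, ticket, finder gives the robot as it stands.
- The arm moves only by the tool send_rows, never from a script. Its arguments are lists of equal length, an entry for each row: "offset": the shift along the tool's x, y, z scaled (see below), a list of three; "delta_rot": the turn, a rotation vector about the tool's x, y, z scaled (see below), a list of three. In form: {"offset": [[dx, dy, dz], ...], "delta_rot": [[rx, ry, rz], ...]}. A call has 1 to 8 rows; each row is the pose to reach, as a shift and turn from the pose commanded when the call began, along the tool's axes at that moment, turning the shorter way round; what a row does not reach only later rows make up. The controller multiplies each number of a shift by 120 mm and each number of a turn by 360 degrees. A row lasts 1/8 s, in which the tool goes at most 62.5 mm and 10.7 degrees, less where a joint would pass 70% of its speed; a pose out of reach is approached as far as the arm can. A call with a number of a shift or a turn outside -1 to 1 is refused whole. A call with a gripper value outside its range is refused whole. "grip" is the opening, from 0 (shut) to 1 (fully open), set as the call begins (left out, the last holds). The fingers move at their own pace and stop on an object; the grip force is fixed at half the most. Time passes only in rows, so rows that repeat a pose let the fingers close. It gives the time, the measured TCP pose, the force, the opening and the grip force at its end, in the units of the state.
- get_obs(): the state, without advancing time (a new reading comes with each control period).
- optics.capture(name): name is "scene" or "top" or "wrist"; returns the picture (400x640x3 uint8, red, green, blue); there is no depth.
- optics.get_calibration(name): a dict with "fx", "fy", "cx", "cy" (pixels), "world_from_camera" (4x4, takes a point from camera to world coordinates). Camera axes: x right, y down, z forward; pixel columns grow to the right and rows downward; lengths in mm; the calibration is good to about 2 mm. A picture is of the moment at which its call begins: read the wrist's pose just before it. get_calibration takes no time and is no camera call; for the wrist camera it gives the pose at the moment of the call.
- ticket.close_job(): hands the job in; it is judged then, once.
Trained networks look in the newest picture that a camera, given by its name, has taken for a name from the list of things; names that differ only in an ending like _2 or _b are one class to them, and where a whole thing is asked for, a point or a joint stands for the part that bears it (a point fixed in the world has none). Each returns a list of dicts, best first, with "confidence" (0 to 1); they miss things now and then, are a little off and sometimes report something else, mostly with a low value. They report only what shows in the picture. A call takes as long as a camera call. They do not tell look-alikes from the thing itself.
- finder.boxes_of(target, camera): "box" ([left, top, right, bottom] in pixels, round what is visible of it).
- finder.silhouettes(target, camera): "region" (400x640 bool, what is visible of it) and "box" ([left, top, right, bottom] in pixels, round what is visible of it).
- finder.pinpoint(target, camera): "uv" ([column, row] in pixels: a listed point, or the origin of a listed thing).
The state is a dict: "time": time; "joint_positions": joint angles; "dq": joint speeds; "tau": joint torques, N m; "tool_pos": TCP position; "tcp_rot": TCP orientation; "contact_force": force on the tool from outside, world axes, zero at the start; "moment": the same for the moment, N m; "grip_width": finger opening in mm; "finger_force": force on a finger pad.
Only numpy, scipy, OpenCV 4.12 (cv2) and the standard library are available. Lean on these libraries where they do the work, as an engineer would, in place of code of your own. Each camera call takes 0.05 s, during which the arm holds its last target. There are 200 camera calls.

TASK

Lean every glass gel cassette lying on the bench against the rail of the drying rack, side by side, each with its blue band up and its plain end down on the tray behind the lip; they are glass, so grip them gently, with no more than about 40 N. When all of them lean there, turn the red spring-return knob clockwise to its stop and let it spring back, to start the blower. Leave the tip box, bottle and tub where they are.

Things in the scene. Friction and masses are not known exactly. Their poses are not given: they have to be found in the camera images.
- cassette1: glass gel cassette: flat slab 120 x 60 x 12 mm, 0.12-0.24 kg, green glass, white long edges, a blue label band 26 mm wide across one end. Starts flat on the bench. Origin at the slab's centre (6 mm above the bench when flat); x along the 120 mm length towards the blue band, y across the 60 mm width (grip here), z through the thickness. Both faces alike. May be absent.
- cassette2: glass gel cassette: flat slab 120 x 60 x 12 mm, 0.12-0.24 kg, green glass, white long edges, a blue label band 26 mm wide across one end. Starts flat on the bench. Origin at the slab's centre (6 mm above the bench when flat); x along the 120 mm length towards the blue band, y across the 60 mm width (grip here), z through the thickness. Both faces alike. May be absent.
- cassette3: glass gel cassette: flat slab 120 x 60 x 12 mm, 0.12-0.24 kg, green glass, white long edges, a blue label band 26 mm wide across one end. Starts flat on the bench. Origin at the slab's centre (6 mm above the bench when flat); x along the 120 mm length towards the blue band, y across the 60 mm width (grip here), z through the thickness. Both faces alike. May be absent.
- cassette4: glass gel cassette: flat slab 120 x 60 x 12 mm, 0.12-0.24 kg, green glass, white long edges, a blue label band 26 mm wide across one end. Starts flat on the bench. Origin at the slab's centre (6 mm above the bench when flat); x along the 120 mm length towards the blue band, y across the 60 mm width (grip here), z through the thickness. Both faces alike. May be absent.
- cassette1_foot (a point): middle of the plain end of that cassette (60 mm from its centre, away from the blue band), axes as the cassette's
- cassette2_foot (a point): middle of the plain end of that cassette (60 mm from its centre, away from the blue band), axes as the cassette's
- cassette3_foot (a point): middle of the plain end of that cassette (60 mm from its centre, away from the blue band), axes as the cassette's
- cassette4_foot (a point): middle of the plain end of that cassette (60 mm from its centre, away from the blue band), axes as the cassette's
- rack: fixed drying rack, 520 mm long: white tray (floor 4 mm thick), front lip 16 mm high and 8 mm thick (x -8 to 0), steel rail behind, grey blower bar at the back (x 111 to 155 mm, 56 mm high). Room for four cassettes side by side at 120 mm spacing. Origin on the bench at mid-length, at the inner face of the lip; x back towards the rail, y along the rack, z up.
- rack_rail (a point): middle of the rail's axis (79 mm behind the lip, 49 mm above the bench), axes as the rack's. Rail 12 mm thick, 250 mm to either side along y, held by a thin post at each end only.
- rack_rest (a point): where the centre of a cassette in the middle of the rack is when it leans properly: plain end on the tray floor against the lip, underside on the rail, 36 degrees up from level, its x pointing back and up (52 mm behind the lip, 44 mm above the bench). Others likewise, shifted along y. Axes as the rack's.
- starter: fixed white control box 120 x 100 x 55 mm with a red spring-return knob on top. Origin at the centre of its underside; the knob's axis is vertical through the origin.
- start_knob (a joint): turn of the red knob in rad, clockwise seen from above: 0 at rest, 1.2 at its stop. A spring pulls it back to 0 when let go (about 0.03 N m at rest, 0.13 N m at the stop).
- knob_grip (a point): point on the knob's axis at the middle of its bar grip, 83.5 mm above the bench. The bar is 50 mm long along this point's x, 16 mm thick along its y (grip here) and 26 mm high, its top 96.5 mm above the bench; it stands on a disc 52 mm wide, whose top is 70.5 mm above the bench. At rest the bar lies along the box's x.
- tip_box: bystander: yellow pipette tip box 122 x 87 x 63 mm with a clear lid, loose
- media_bottle: bystander: glass bottle with blue cap, 86 mm diameter, 170 mm tall, loose
- sharps_tub: bystander: yellow round tub with lid, 120 mm diameter, 126 mm tall, loose
Things that resemble listed ones, but are neither listed nor needed, are in the scene too. Leave any brown look-alike of the cassette2 alone. What is shaped like the starter but purple is not meant.

How it is judged (in metres and radians):
On the way, in this order (a step that is already met when the one before it is completed fails the run):
1. every cassette leans on the rail, blue band up, let go (angle between cassette1's own x axis and vertical between 0.82 and 1.07 rad and x of cassette1_foot in the frame of rack between -0.006 and 0.018 m and z of each of cassette1_foot, cassette2_foot, cassette3_foot, cassette4_foot in the frame of rack below 0.02 m and y of cassette1 in the frame of rack between -0.225 and 0.225 m and contact force between each of cassette1, cassette2, cassette3, cassette4 and rack above 0.3 N and contact force between the fingers and cassette1 below 0.1 N and linear speed of each of cassette1, cassette2, cassette3, cassette4 below 0.03 m/s and angle between cassette2's own x axis and vertical between 0.82 and 1.07 rad and x of cassette2_foot in the frame of rack between -0.006 and 0.018 m and y of cassette2 in the frame of rack between -0.225 and 0.225 m and contact force between the fingers and cassette2 below 0.1 N and angle between cassette3's own x axis and vertical between 0.82 and 1.07 rad and x of cassette3_foot in the frame of rack between -0.006 and 0.018 m and y of cassette3 in the frame of rack between -0.225 and 0.225 m and contact force between the fingers and cassette3 below 0.1 N and angle between cassette4's own x axis and vertical between 0.82 and 1.07 rad and x of cassette4_foot in the frame of rack between -0.006 and 0.018 m and y of cassette4 in the frame of rack between -0.225 and 0.225 m and contact force between the fingers and cassette4 below 0.1 N), for 0.3 s.
2. the knob is turned clockwise to its stop (value of joint start_knob above 1.08 rad), for 0.15 s.
3. the knob is let go and has sprung back (value of joint start_knob below 0.15 rad and contact force between the fingers and start_knob below 0.1 N), for 0.2 s.
At the end, for the whole second after the job is handed in: Every cassette leans on the rack 47-61 deg from upright, blue band up, foot within about 12 mm of its place at the lip and 225 mm of the rack's middle, let go and at rest; the knob went to its stop (over 1.08 rad) after they all leaned and is back under 0.15 (all of step 1 and value of joint start_knob below 0.15 rad); the robot touches nothing.
It fails at once if a cassette is squeezed or pushed by the fingers with more than 110 N in all (both fingers together) (contact force between the fingers and cassette1 above 110 N or contact force between the fingers and cassette2 above 110 N or contact force between the fingers and cassette3 above 110 N or contact force between the fingers and cassette4 above 110 N).
It fails at once if the tip box, bottle or tub is moved more than 30 mm (distance of any of tip_box, media_bottle, sharps_tub from where it was at the start of the episode above 0.03 m).
Of cassette1, cassette2, cassette3, cassette4 only 3 to 4 are there at a start; the rules pass over those that are not, and their reading is None.
At some moment in a run one of cassette1, cassette2, cassette3, cassette4 may be knocked a few centimetres aside while the robot is not near it.
Once in a run the grip may slacken for a moment while it holds something.
It also fails if it takes over 210 s, if anything falls off the work surface, if the arm or the gripper's body presses on something with over 40 N, if the wrist force passes 120 N, or if a joint passes its speed limit or range.

## Working session

There is one attempt and no reset: what is moved stays moved. The work goes in short steps, Python scripts to look and compute and a tool call to move; the robot and the scene stay as the last step left them, time stands still between calls to the robot, and variables do not carry over. Pictures are saved under pics/ and viewed, at most 14 in all, crops included, and the job is handed in when it is done.

Besides the shell and the picture viewer there is one more tool, called after "Emit:" as a command line: name --argument value ..., lists and objects as JSON in quotes. send_rows: Moves the arm, as the interface text tells. Its arguments: {"type":"object","properties":{"offset":{"type":"array"},"delta_rot":{"type":"array"},"grip":{"type":"number"}},"required":["offset","delta_rot"]}

```bash
mkdir -p pics; ls
python3 - <<'E'
from plant import get_obs, optics, finder
import cv2
print(get_obs())
for c in ("scene","top"):
    im=optics.capture(c); cv2.imwrite(f"pics/{c}0.png",im[:,:,::-1])
    print(c,optics.get_calibration(c))
    for t in ("cassette1","rack","starter","start_knob","tip_box","media_bottle","sharps_tub"):
        print(t,[(round(d["confidence"],2),[int(v) for v in d["box"]]) for d in finder.boxes_of(t,c)])
    for t in ("cassette1","cassette1_foot","rack","rack_rest","rack_rail","knob_grip"):
        print(t,[(round(d["confidence"],2),[round(float(v),1) for v in d["uv"]]) for d in finder.pinpoint(t,c)])
E
```

```text
pics
{'time': 0.0, 'joint_positions': array([-1.26001913e+00,  3.42723161e-01,  1.52502714e+00, -8.80401970e-06,
        1.27537967e+00, -1.46005607e-01]), 'dq': array([-0.00359264,  0.00109728, -0.00101849,  0.00025848,  0.00047555,
        0.00159167]), 'tau': array([ 1.88195205e-03, -4.31233013e+01, -2.44226950e+01,  7.18786893e-02,
        5.58695721e-02, -1.16204092e-04]), 'tool_pos': array([ 231.4374842 , -470.74627879,  205.54121963]), 'tcp_rot': array([-3.14007046e+00, -2.15332367e-04,  4.56785212e-01]), 'contact_force': array([-0.16996604, -0.16175501,  0.73064322]), 'moment': array([-0.00350874, -0.00899674, -0.02449915]), 'finger_force': 0.0, 'grip_width': 92.09451816141903}
scene {'fx': 481.4328673274423, 'fy': 481.4328673274423, 'cx': 317.988228713133, 'cy': 198.26670938725394, 'world_from_camera': array([[ 5.32749990e-01,  6.72771610e-01, -5.13376868e-01,
         1.18325461e+03],
       [ 8.46247888e-01, -4.18870869e-01,  3.29259332e-01,
        -4.42859514e+02],
       [ 6.47771618e-03, -6.09856996e-01, -7.92485005e-01,
         1.19618420e+03],
       [ 0.00000000e+0
[... 1604 characters left out ...]
, 204, 217, 219]), (0.32, [394, 200, 425, 239])]
start_knob [(0.58, [389, 198, 431, 238]), (0.57, [196, 204, 212, 218]), (0.54, [178, 263, 197, 278])]
tip_box [(0.66, [441, 172, 481, 216])]
media_bottle [(0.85, [444, 119, 483, 154])]
sharps_tub [(0.82, [172, 124, 218, 169])]
cassette1 [(0.88, [409.6, 217.6]), (0.84, [313.1, 196.7]), (0.79, [362.4, 198.3]), (0.57, [430.9, 278.1])]
cassette1_foot []
rack [(0.93, [324.6, 156.1])]
rack_rest [(0.65, [324.4, 137.0])]
rack_rail [(0.9, [325.4, 128.2]), (0.71, [203.5, 150.8]), (0.7, [208.9, 213.6]), (0.24, [458.5, 137.5])]
knob_grip [(0.74, [200.5, 210.7]), (0.68, [186.8, 270.9]), (0.58, [323.8, 155.7]), (0.49, [355.5, 214.8]), (0.3, [209.8, 212.4])]
```

Run:
```python
import cv2
a=cv2.imread("pics/top0.png")[80:320,150:510]; cv2.imwrite("pics/t0c.png",cv2.resize(a,None,fx=2.2,fy=2.2,interpolation=cv2.INTER_CUBIC))
a=cv2.imread("pics/scene0.png")[80:370,150:510]; cv2.imwrite("pics/s0c.png",cv2.resize(a,None,fx=2,fy=2,interpolation=cv2.INTER_CUBIC))
```

```text
(no output)
```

View pics/t0c.png

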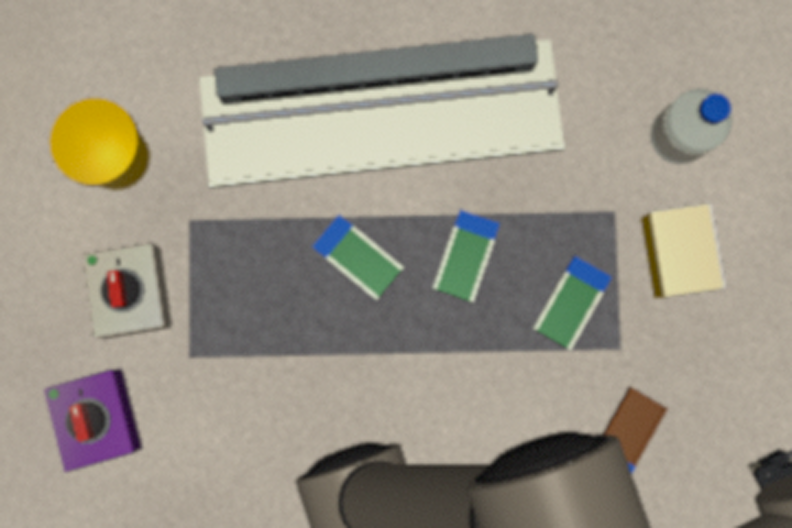

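View pics/s0c.png

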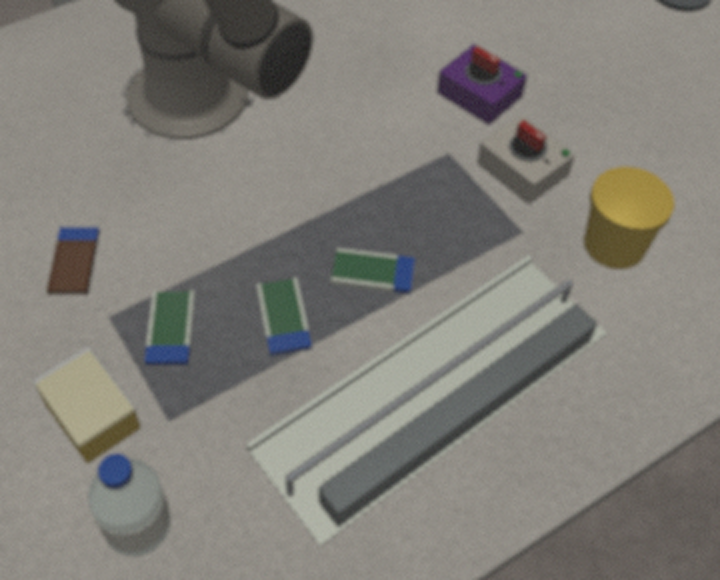

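The top view shows three green cassettes with blue bands, at about (313,197), (362,198) and (410,218). The brown slab at (431,278) is the look-alike, so I leave it alone. The white starter is at (203,212). The purple one at (187,271) isn't meant. The rack lies along (241–405, 95–164).

```bash
cat > lib.py <<'E'
import numpy as np, cv2, json, os
from scipy.spatial.transform import Rotation as R
from plant import get_obs, optics, finder
def ray(cal,uv):
    T=np.array(cal["world_from_camera"]); d=np.array([(uv[0]-cal["cx"])/cal["fx"],(uv[1]-cal["cy"])/cal["fy"],1.])
    return T[:3,3],T[:3,:3]@d
def plane(cal,uv,z):
    o,d=ray(cal,uv); return o+d*(z-o[2])/d[2]
def proj(cal,p):
    T=np.array(cal["world_from_camera"]); q=T[:3,:3].T@(np.asarray(p,float)-T[:3,3])
    return np.array([q[0]/q[2]*cal["fx"]+cal["cx"],q[1]/q[2]*cal["fy"]+cal["cy"]])
def tri(obs):
    A=np.zeros((3,3));b=np.zeros(3)
    for cal,uv in obs:
        o,d=ray(cal,uv); d/=np.linalg.norm(d); P=np.eye(3)-np.outer(d,d); A+=P;b+=P@o
    p=np.linalg.solve(A,b)
    return p,[np.linalg.norm(proj(c,p)-u) for c,u in obs]
def cassettes(im,cal,z=12,min_area=1500):
    """green+blue colour segmentation -> centre, yaw(x towards blue), size, on plane z"""
    h=cv2.cvtColor(im,cv2.COLOR_RGB2HSV)
    g=cv2.inRange(h,(45,70,30),(85,255,255)); b=cv2.inRange(h,(100,120,60),(125,255,255))
    out=[]
    n,l,st,ce=cv2.connectedComponentsWithStats(g)
    B=[]
    nb,lb,sb,cb=cv2.connectedComponentsWithStats(b)
    def rect(mask):
        ys,xs=np.nonzero(mask); pts=np.array([plane(cal,(x,y),z)[:2] for x,y in zip(xs,ys)],np.float32)
        return pts,cv2.minAreaRect(pts)
    bl=[rect(lb==i)[1] for i in range(1,nb) if sb[i,4]>40]
    for i in range(1,n):
        if st[i,4]<100: continue
        pts,(c,(w,hh),a)=rect(l==i)
        c=np.array(c)
        if not bl: continue
        bb=min(bl,key=lambda r:np.hypot(*(np.array(r[0])-c))); bc=np.array(bb[0])
        a=np.deg2rad(a)
        if w<hh: a+=np.pi/2
        u=np.array([np.cos(a),np.sin(a)])
        if u@(bc-c)<0:u=-u
        L=max(w,hh)
        out.append(dict(c=c+u*13,green=c,blue=bc,yaw=np.arctan2(u[1],u[0]),L=L,W=min(w,hh),bsz=bb[1],d=np.hypot(*(bc-c)),clip=bool(st[i,0]<2 or st[i,1]<2 or st[i,0]+st[i,2]>638 or st[i,1]+st[i,3]>398)))
    return out
F="cmd.json"
def cmd():
    if os.path.exists(F): d=json.load(open(F)); return np.array(d["p"]),R.from_quat(d["q"])
    return np.array([231.591,-471.182,206.241]),R.from_euler("xyz",[np.pi,0,.4567])
def setcmd(p,r): json.dump(dict(p=list(p),q=list(r.as_quat())),open(F,"w"))
def rows(targets,save=True):
    """targets: list of (pos, Rotation); prints offsets/delta_rot from commanded pose; stores last as commanded"""
    p0,r0=cmd(); 
    for p,r in targets:
        o=np.round(r0.inv().apply(np.asarray(p,float)-p0)/120,3); t=np.round((r0.inv()*r).as_rotvec()/(2*np.pi),4)
        print(o.tolist(),t.tolist())
    if save: setcmd(p0+r0.apply(o*120),r0*R.from_rotvec(t*2*np.pi))
def down(yaw,tilt=0):
    """tool x along yaw heading, fingers down; tilt>0: fingers lean forward along heading"""
    return R.from_euler("z",yaw)*R.from_euler("y",-tilt)*R.from_euler("x",np.pi)
E
python3 - <<'E'
from lib import *
C={c:optics.get_calibration(c) for c in("scene","top")}
for c in C:
    im=cv2.imread(f"pics/{c}0.png")[:,:,::-1].copy()
    for k in cassettes(im,C[c]): print(c,{a:(np.round(v,2).tolist() if a!='clip' else v) for a,v in k.items()})
S,T=C["scene"],C["top"]
for n,a,b in [("rack",(352.2,253),(324.6,156.1)),("rest",(364.2,257.9),(324.4,137)),("rail",(369.9,268),(325.4,128.2)),("knob",(413.8,148),(200.5,210.7)),("starter",(413.5,165),(208.9,212.4)),
 ("c1",(335.2,214.2),(313.1,196.7)),("c2",(288.1,239.4),(362.4,198.3)),("c3",(239.9,242.7),(409.6,217.6))]:
    p,e=tri([(S,a),(T,b)]); print(n,p.round(1),np.round(e,1))
a=plane(T,(244.5,164.5),10);b=plane(T,(405.9,148.2),10); print("lip",a,b)
print("box",[plane(T,(u/2.2+150,v/2.2+80),55)[:2].round(1).tolist() for u,v in((85,252),(155,243),(166,326),(100,337))])
E
```

```text
scene {'c': [495.33, 64.46], 'green': [486.86, 54.6], 'blue': [528.06, 97.52], 'yaw': 0.86, 'L': 89.32, 'W': 38.86, 'bsz': [24.18, 62.97], 'd': 59.49, 'clip': False}
scene {'c': [495.37, -92.56], 'green': [483.19, -88.02], 'blue': [539.49, -108.74], 'yaw': -0.36, 'L': 86.64, 'W': 40.31, 'bsz': [56.16, 26.57], 'd': 60.0, 'clip': False}
scene {'c': [425.28, -242.37], 'green': [414.08, -235.78], 'blue': [466.36, -267.38], 'yaw': -0.53, 'L': 83.7, 'W': 39.91, 'bsz': [58.34, 26.15], 'd': 61.09, 'clip': False}
top {'c': [493.35, 64.04], 'green': [484.83, 54.22], 'blue': [524.35, 100.86], 'yaw': 0.86, 'L': 92.51, 'W': 43.73, 'bsz': [25.7, 60.05], 'd': 61.13, 'clip': False}
top {'c': [491.49, -91.15], 'green': [479.33, -86.53], 'blue': [536.05, -107.58], 'yaw': -0.36, 'L': 92.29, 'W': 44.21, 'bsz': [59.92, 25.23], 'd': 60.49, 'clip': False}
top {'c': [421.39, -240.57], 'green': [410.28, -233.82], 'blue': [462.76, -264.91], 'yaw': -0.55, 'L': 92.06, 'W': 44.57, 'bsz': [61.48, 26.0], 'd': 61.0, 'clip': False}
rack [ 6.267e+02  2.730e+01 -1.000e-01] [1.8 1.6]
rest [678.7  27.   47.2] [2.1 1.8]
rail [709.   24.1  39.5] [2.4 2.1]
knob [448.8 396.2  75. ] [1.5 1.6]
starter [452.4 399.6  -7.5] [0.9 0.9]
c1 [493.1  62.1   8.6] [0.1 0.1]
c2 [485.5 -97.1 -11.1] [0.6 0.6]
c3 [ 424.5 -234.4    3.9] [2.7 2.5]
lip [600.49607746 279.04169725  10.        ] [ 642.00728581 -236.78243108   10.        ]
box [[503.1, 443.0], [513.7, 344.9], [397.7, 329.4], [384.2, 421.1]]
```

Run:
```python
from lib import *
rows([([480,-60,330],down(0.0))])
```

```text
[3.369, -2.162, -1.031] [0.0, -0.0, 0.0727]
```

```bash
rm -f cmd.json
cat >> lib.py <<'E'
def plan(wps,vmax=55,amax=9.5,extra=1):
    """wps: (pos, Rot[, speed mm/row]); prints one move call per line, each a single target pose repeated n rows"""
    for w in wps:
        p,r=np.asarray(w[0],float),w[1]; v=w[2] if len(w)>2 else vmax
        while True:
            p0,r0=cmd(); full=r0.inv().apply(p-p0)/120; rv=(r0.inv()*r).as_rotvec()
            f=min(1,.99/max(np.abs(full).max(),1e-9),amax*8/max(np.rad2deg(np.linalg.norm(rv)),1e-9),v*8/max(np.linalg.norm(full)*120,1e-9))
            o=np.round(full*f,3); t=np.round(rv*f/(2*np.pi),4)
            n=min(8,int(np.ceil(max(np.linalg.norm(o)*120/v,np.rad2deg(np.linalg.norm(t*2*np.pi))/amax)))+(extra if f==1 else 0))
            if v<40: print("N",n,"lerp",[[round(float(x)*(i+1)/n,3) for x in o] for i in range(n)],t.tolist())
            else: print("N",n,o.tolist(),t.tolist())
            setcmd(p0+r0.apply(o*120),r0*R.from_rotvec(t*2*np.pi))
            if f==1: break
    print("end",cmd()[0].round(1))
def chk():
    o=get_obs(); p,r=cmd(); m=R.from_euler("xyz",o["tcp_rot"])
    print("t",round(o["time"],2),"pos",o["tool_pos"].round(1),"err",(o["tool_pos"]-p).round(1),"roterr",np.round((r.inv()*m).as_rotvec(),3),"w",round(o["grip_width"],1),"ff",round(o["finger_force"],1),"F",o["contact_force"].round(1))
E
python3 - <<'E'
from lib import *
plan([([480,-60,330],down(0.0))])
E
```

```text
N 3 [0.99, -0.635, -0.303] [0.0, -0.0, 0.0214]
N 3 [0.99, -0.843, -0.335] [-0.0, -0.0, 0.0236]
N 3 [0.864, -0.99, -0.338] [-0.0, -0.0, 0.0238]
N 2 [0.114, -0.18, -0.055] [-0.0, -0.0, 0.0039]
end [480.  -59.9 330. ]
```

Emit:
send_rows --offset '[[0.99,-0.635,-0.303],[0.99,-0.635,-0.303],[0.99,-0.635,-0.303]]' --delta_rot '[[0,0,0.0214],[0,0,0.0214],[0,0,0.0214]]'

```text
time: 1.78
tool_pos: [306.0, -348.2, 243.8]
tcp_rot: [3.14, -0.001, 0.325]
contact_force: [0.3, -0.3, -1.1]
grip_width: 92.0
finger_force: 0.0
```

Emit:
send_rows --offset '[[0.99,-0.843,-0.335],[0.99,-0.843,-0.335],[0.99,-0.843,-0.335]]' --delta_rot '[[0,0,0.0236],[0,0,0.0236],[0,0,0.0236]]'

```text
time: 2.15
tool_pos: [386.3, -214.7, 283.8]
tcp_rot: [3.141, -0.001, 0.176]
contact_force: [-0.3, 0.1, 0.4]
grip_width: 91.6
finger_force: 0.0
```

Emit:
send_rows --offset '[[0.864,-0.99,-0.338],[0.864,-0.99,-0.338],[0.864,-0.99,-0.338]]' --delta_rot '[[0,0,0.0238],[0,0,0.0238],[0,0,0.0238]]'

```text
time: 2.52
tool_pos: [467.8, -79.6, 324.2]
tcp_rot: [3.141, -0.001, 0.026]
contact_force: [0.2, -0.2, 0.7]
grip_width: 92.1
finger_force: 0.0
```

Emit:
send_rows --offset '[[0.114,-0.18,-0.055],[0.114,-0.18,-0.055],[0.114,-0.18,-0.055]]' --delta_rot '[[0,0,0.0039],[0,0,0.0039],[0,0,0.0039]]'

```text
time: 2.9
tool_pos: [479.5, -60.4, 329.6]
tcp_rot: [3.141, 0.001, 0.0]
contact_force: [-0.3, -0.4, -0.2]
grip_width: 91.8
finger_force: 0.0
```

Run:
```python
from lib import *
chk(); cal=optics.get_calibration("wrist"); im=optics.capture("wrist"); cv2.imwrite("pics/w1.png",im[:,:,::-1])
np.save("calw1.npy",cal["world_from_camera"]); print(cal["fx"],cal["cx"],cal["cy"],np.round(cal["world_from_camera"],2).tolist())
for k in cassettes(im,cal): print({a:(np.round(v,3).tolist() if a!='clip' else v) for a,v in k.items()})
for t in ("rack","rack_rest","rack_rail"):
    print(t,[(round(d["confidence"],2),[round(float(v),1) for v in d["uv"]]) for d in finder.pinpoint(t,"wrist")])
```

```text
t 2.9 pos [479.5 -60.4 329.6] err [-0.5 -0.5 -0.3] roterr [-0.    -0.001 -0.   ] w 91.8 ff 0.0 F [-0.3 -0.4 -0.2]
339.5128219046591 320.52385336420014 202.42048833977285 [[-0.0, -0.96, -0.29, 557.15], [-1.0, 0.0, -0.0, -61.16], [0.0, 0.29, -0.96, 508.06], [0.0, 0.0, 0.0, 1.0]]
{'c': [495.16, 63.701], 'green': [486.684, 53.844], 'blue': [526.615, 98.991], 'yaw': 0.861, 'L': 93.809, 'W': 49.245, 'bsz': [26.746, 63.101], 'd': 60.272, 'clip': False}
{'c': [493.759, -92.68], 'green': [481.583, -88.126], 'blue': [537.834, -108.97], 'yaw': -0.358, 'L': 93.893, 'W': 49.064, 'bsz': [60.892, 25.956], 'd': 59.989, 'clip': False}
{'c': [423.256, -242.197], 'green': [412.146, -235.446], 'blue': [464.427, -265.121], 'yaw': -0.546, 'L': 93.663, 'W': 49.227, 'bsz': [64.925, 25.976], 'd': 60.115, 'clip': False}
rack [(0.72, [259.2, 44.1])]
rack_rest []
rack_rail []
```

View pics/w1.png

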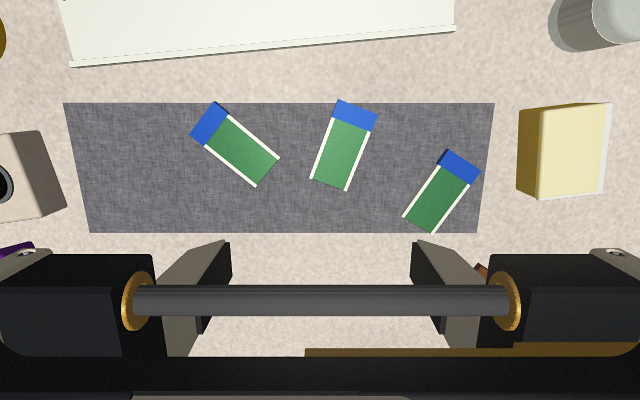

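The wrist view shows the three green cassettes at about (235,145), (343,145) and (441,192), clear of one another. The rack's lip front edge runs (72,66)–(456,30).

Run:
```python
from lib import *
plan([([590,10,330],down(0.08))])
```

```text
N 4 [0.917, -0.583, -0.0] [-0.0, -0.0, -0.0127]
end [590.  10. 330.]
```

Emit:
send_rows --offset '[[0.917,-0.583,0],[0.917,-0.583,0],[0.917,-0.583,0],[0.917,-0.583,0]]' --delta_rot '[[0,0,-0.0127],[0,0,-0.0127],[0,0,-0.0127],[0,0,-0.0127]]'

```text
time: 3.6
tool_pos: [589.7, 9.6, 329.3]
tcp_rot: [3.141, 0.001, 0.08]
contact_force: [-0.2, -0.8, -0.7]
grip_width: 91.8
finger_force: 0.0
```

Run:
```python
from lib import *
chk(); cal=optics.get_calibration("wrist"); im=optics.capture("wrist"); cv2.imwrite("pics/w2.png",im[:,:,::-1])
np.save("calw2.npy",cal["world_from_camera"])
T=optics.get_calibration("top");S=optics.get_calibration("scene")
for t in ("rack","rack_rest","rack_rail"):
    r=[(round(d["confidence"],2),[round(float(v),1) for v in d["uv"]]) for d in finder.pinpoint(t,"wrist")]
    print(t,r)
    z={"rack":0,"rack_rest":44,"rack_rail":49}[t]
    if r: print(plane(cal,r[0][1],z).round(1))
yaw=.08
```

```text
t 3.6 pos [589.7   9.6 329.3] err [-0.3 -0.4 -0.6] roterr [-0.    -0.001  0.   ] w 91.8 ff 0.0 F [-0.2 -0.8 -0.7]
rack [(0.56, [315.1, 124.6])]
[633.5  20.2  -0. ]
rack_rest [(0.84, [313.7, 85.4])]
[685.6  25.3  44. ]
rack_rail [(0.94, [311.6, 59.8]), (0.69, [565.7, 236.9])]
[715.5  30.   49. ]
```

View pics/w2.png

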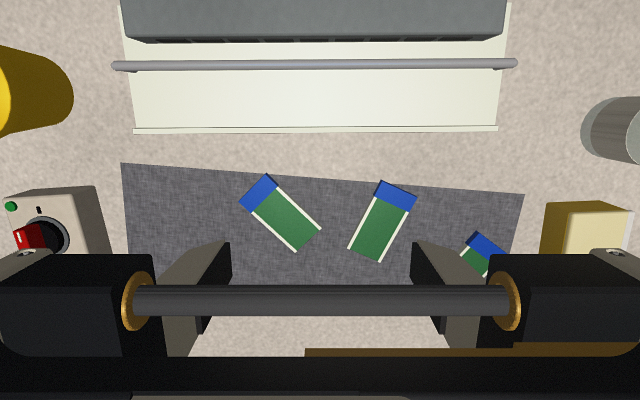

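Run:
```python
from lib import *
im=cv2.imread("pics/w2.png"); g=cv2.cvtColor(im,cv2.COLOR_BGR2GRAY).astype(float)
cal=optics.get_calibration("wrist"); cal["world_from_camera"]=np.load("calw2.npy")
for c in (170,320,470): print(c,g[120:138,c-2:c+3].mean(1).astype(int).tolist(), g[52:74,c-2:c+3].mean(1).astype(int).tolist())
# lip: strongest drop white->floor ; rail: dark band centroid
L=[];RT=[];RB=[]
for c in range(150,480,6):
    p=g[120:142,c-2:c+3].mean(1); d=np.diff(p); i=np.argmin(d); L.append((c,120.5+i))
    p=g[50:76,c-2:c+3].mean(1); d=np.diff(p); RT.append((c,50.5+np.argmin(d[:14]))); RB.append((c,50.5+np.argmax(d)))
for n,Q,z in(("lip",L,16),("railtop",RT,49),("railbot",RB,49)):
    Q=np.array(Q); k=np.polyfit(Q[:,0],Q[:,1],1)
    res=Q[:,1]-np.polyval(k,Q[:,0]); m=np.abs(res)<1.2; k=np.polyfit(Q[m,0],Q[m,1],1)
    a=plane(cal,(150,np.polyval(k,150)),z);b=plane(cal,(480,np.polyval(k,480)),z); d=a-b
    print(n,m.mean(),k,a.round(1),b.round(1),"yaw",np.arctan2(-d[0],d[1]))
for uv in((112,65.5),(518,62.5)): print(plane(cal,uv,49).round(1))
for uv in((133,133),(498,129)): print(plane(cal,uv,8).round(1))
```

```text
170 [227, 228, 228, 227, 228, 229, 229, 182, 178, 227, 225, 225, 225, 219, 178, 182, 186, 185] [226, 226, 226, 227, 226, 227, 228, 230, 159, 129, 146, 153, 158, 163, 155, 146, 137, 120, 132, 235, 229, 227]
320 [237, 237, 237, 237, 239, 239, 188, 198, 228, 225, 226, 226, 214, 183, 186, 188, 190, 191] [235, 235, 235, 236, 235, 237, 239, 155, 135, 150, 160, 171, 172, 164, 149, 139, 123, 156, 244, 238, 237, 237]
470 [226, 227, 227, 228, 228, 174, 205, 226, 225, 225, 224, 207, 187, 188, 188, 191, 188, 186] [225, 225, 225, 225, 227, 229, 136, 136, 149, 155, 162, 162, 153, 145, 135, 119, 156, 233, 227, 226, 225, 226]
lip 0.8545454545454545 [-7.17972255e-03  1.28175821e+02] [612.5 253.2  16. ] [ 652.9 -212.5   16. ] yaw 0.08637242663201286
railtop 1.0 [-6.91438191e-03  6.09118326e+01] [699.3 231.9  49. ] [ 734.7 -179.8   49. ] yaw 0.0857520408195526
railbot 1.0 [-7.39538240e-03  7.16437229e+01] [686.7 232.7  49. ] [ 722.6 -182.4   49. ] yaw 0.08625565859127383
[688.9 280.   49. ]
[ 732.9 -228.5   49. ]
[601.3 282.1   8. ]
[ 648.7 -243.4    8. ]
```

```bash
cat >> lib.py <<'E'
RY=.086; RO=np.array([631.8,19,0.]); TIP=3.5
def rk(x,y,z): return RO+R.from_euler("z",RY).apply([x,y,z])
TILT=np.deg2rad(36)
RP=down(RY,TILT)
def place_tcp(y,dx=4,dz=5.5,tip=TIP): return rk(52+dx,y,44+dz)+RP.apply([0,0,tip])
E
python3 - <<'E'
from lib import *
c=[495.2,63.7]; r=down(.861)
print("pick");plan([(c+[50],r),(c+[2.5],r,20)])
print("place");plan([(c+[60],r),(place_tcp(120)+[0,0,70],RP),(place_tcp(120),RP,20)])
E
```

```text
pick
N 3 [-0.319, -0.216, 0.99] [0.0, 0.0, -0.0528]
N 3 [-0.231, -0.308, 0.99] [0.0, 0.0, -0.0527]
N 2 [-0.043, -0.131, 0.353] [-0.0, 0.0, -0.0188]
N 4 lerp [[0.0, 0.0, 0.099], [0.0, 0.0, 0.198], [0.0, 0.0, 0.297], [0.0, 0.0, 0.396]] [-0.0, 0.0, -0.0]
end [495.2  63.7   2.5]
place
N 3 [0.0, 0.0, -0.479] [-0.0, 0.0, -0.0]
N 4 [0.99, 0.48, -0.311] [-0.0255, 0.0624, 0.0784]
N 4 [0.589, -0.025, 0.081] [-0.0132, 0.0325, 0.0407]
N 5 lerp [[-0.069, -0.0, 0.094], [-0.137, -0.0, 0.189], [-0.206, -0.0, 0.283], [-0.274, -0.0, 0.378], [-0.343, -0.0, 0.472]] [-0.0, -0.0, 0.0]
end [679.4 143.5  46.7]
```

Emit:
send_rows --offset '[[-0.319,-0.216,0.99],[-0.319,-0.216,0.99],[-0.319,-0.216,0.99]]' --delta_rot '[[0,0,-0.0528],[0,0,-0.0528],[0,0,-0.0528]]' --grip 1.0

```text
time: 4.18
tool_pos: [543.9, 33.2, 206.9]
tcp_rot: [-3.136, 0.011, 0.411]
contact_force: [0.8, -0.4, 0.8]
grip_width: 91.9
finger_force: 0.0
```

Emit:
send_rows --offset '[[-0.231,-0.308,0.99],[-0.231,-0.308,0.99],[-0.231,-0.308,0.99]]' --delta_rot '[[0,0,-0.0527],[0,0,-0.0527],[0,0,-0.0527]]'

```text
time: 4.55
tool_pos: [508.4, 55.5, 91.7]
tcp_rot: [-3.139, 0.003, 0.74]
contact_force: [-0.1, -0.4, 0.7]
grip_width: 91.8
finger_force: 0.0
```

Emit:
send_rows --offset '[[-0.043,-0.131,0.353],[-0.043,-0.131,0.353],[-0.043,-0.131,0.353]]' --delta_rot '[[0,0,-0.0188],[0,0,-0.0188],[0,0,-0.0188]]'

```text
time: 4.92
tool_pos: [499.0, 63.0, 53.1]
tcp_rot: [3.137, -0.004, 0.856]
contact_force: [0.4, -0.3, 0.6]
grip_width: 91.3
finger_force: 0.0
```

Run:
```python
from lib import *
o=get_obs(); print(o["tool_pos"],o["tcp_rot"])
cal=optics.get_calibration("wrist"); im=optics.capture("wrist"); cv2.imwrite("pics/w3.png",im[:,:,::-1])
for k in cassettes(im,cal): print({a:(np.round(v,3).tolist() if a!='clip' else v) for a,v in k.items()})
```

```text
[498.95965445  63.04005938  53.11689953] [ 3.1365343  -0.00386922  0.8563902 ]
{'c': [498.933, 68.076], 'green': [490.417, 58.254], 'blue': [526.23, 99.838], 'yaw': 0.857, 'L': 82.045, 'W': 50.051, 'bsz': [26.487, 60.895], 'd': 54.88, 'clip': False}
{'c': [487.984, -60.357], 'green': [497.768, -68.917], 'blue': [526.23, 99.838], 'yaw': 2.423, 'L': 29.426, 'W': 9.117, 'bsz': [26.487, 60.895], 'd': 171.138, 'clip': False}
```

View pics/w3.png

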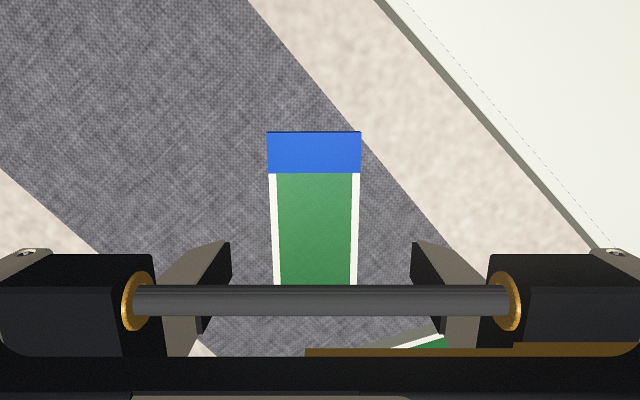

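The cassette is centred between the open fingers, at columns 268–361 with the blue band at (314,152). It fits the estimate.

Emit:
send_rows --offset '[[0,0,0],[0,0,0]]' --delta_rot '[[0,0,0],[0,0,0]]'

```text
time: 5.22
tool_pos: [495.9, 63.5, 50.9]
tcp_rot: [3.14, -0.001, 0.86]
contact_force: [-0.6, -0.3, -0.0]
grip_width: 92.1
finger_force: 0.0
```

Just lag. I'll descend and grip.

Emit:
send_rows --offset '[[0,0,0.099],[0,0,0.198],[0,0,0.297],[0,0,0.396],[0,0,0.396],[0,0,0.396]]' --delta_rot '[[0,0,0],[0,0,0],[0,0,0],[0,0,0],[0,0,0],[0,0,0]]'

```text
time: 5.98
tool_pos: [495.3, 63.7, 2.5]
tcp_rot: [3.141, -0.0, 0.861]
contact_force: [0.3, -0.3, -0.6]
grip_width: 91.8
finger_force: 0.0
```

Emit:
send_rows --offset '[[0,0,0],[0,0,0],[0,0,0],[0,0,0],[0,0,0],[0,0,0]]' --delta_rot '[[0,0,0],[0,0,0],[0,0,0],[0,0,0],[0,0,0],[0,0,0]]' --grip 0.55

```text
time: 6.72
tool_pos: [495.1, 63.7, 2.4]
tcp_rot: [3.142, 0.0, 0.861]
contact_force: [-0.7, 0.2, 0.2]
grip_width: 50.8
finger_force: 0.0
```

Run:
```python
from lib import *
chk()
cal=optics.get_calibration("wrist"); im=optics.capture("wrist"); cv2.imwrite("pics/w4.png",im[:,:,::-1])
for k in cassettes(im,cal): print({a:(np.round(v,3).tolist() if a!='clip' else v) for a,v in k.items()})
```

```text
t 6.72 pos [495.1  63.7   2.4] err [-184.3  -79.8  -44.3] roterr [ 0.243 -0.596 -0.748] w 50.8 ff 0.0 F [-0.7  0.2  0.2]
{'c': [507.738, 78.291], 'green': [499.259, 68.436], 'blue': [526.182, 99.763], 'yaw': 0.86, 'L': 54.79, 'W': 50.181, 'bsz': [26.772, 60.842], 'd': 41.306, 'clip': False}
{'c': [472.067, 17.055], 'green': [462.211, 25.532], 'blue': [526.182, 99.763], 'yaw': -0.71, 'L': 50.025, 'W': 17.12, 'bsz': [26.772, 60.842], 'd': 97.992, 'clip': False}
```

View pics/w4.png

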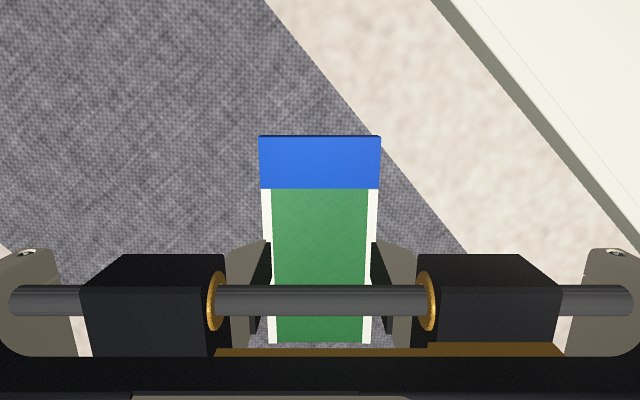

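Run:
```python
from lib import *
cal=optics.get_calibration("wrist"); o=get_obs(); r=R.from_euler("xyz",o["tcp_rot"])
for s in(-1,1):
  for w in(25.4,30):
    for z in(0,12,21,40): print(s,w,z,[proj(cal,o["tool_pos"]+r.apply([x,s*w,-z])).round(0).tolist() for x in(-9.5,9.5)])
im=cv2.imread("pics/w4.png")[180:350,210:430]; cv2.imwrite("pics/w4c.png",cv2.resize(im,None,fx=3.5,fy=3.5,interpolation=cv2.INTER_CUBIC))
```

```text
-1 25.4 0 [[275.0, 258.0], [274.0, 227.0]]
-1 25.4 12 [[272.0, 267.0], [271.0, 235.0]]
-1 25.4 21 [[270.0, 275.0], [268.0, 241.0]]
-1 25.4 40 [[264.0, 296.0], [262.0, 258.0]]
-1 30 0 [[267.0, 258.0], [266.0, 227.0]]
-1 30 12 [[264.0, 267.0], [262.0, 235.0]]
-1 30 21 [[261.0, 275.0], [259.0, 241.0]]
-1 30 40 [[254.0, 296.0], [252.0, 258.0]]
1 25.4 0 [[363.0, 258.0], [364.0, 227.0]]
1 25.4 12 [[366.0, 267.0], [367.0, 235.0]]
1 25.4 21 [[368.0, 275.0], [370.0, 241.0]]
1 25.4 40 [[374.0, 296.0], [375.0, 258.0]]
1 30 0 [[371.0, 258.0], [373.0, 227.0]]
1 30 12 [[374.0, 267.0], [376.0, 235.0]]
1 30 21 [[377.0, 275.0], [379.0, 241.0]]
1 30 40 [[384.0, 296.0], [386.0, 258.0]]
```

View pics/w4c.png

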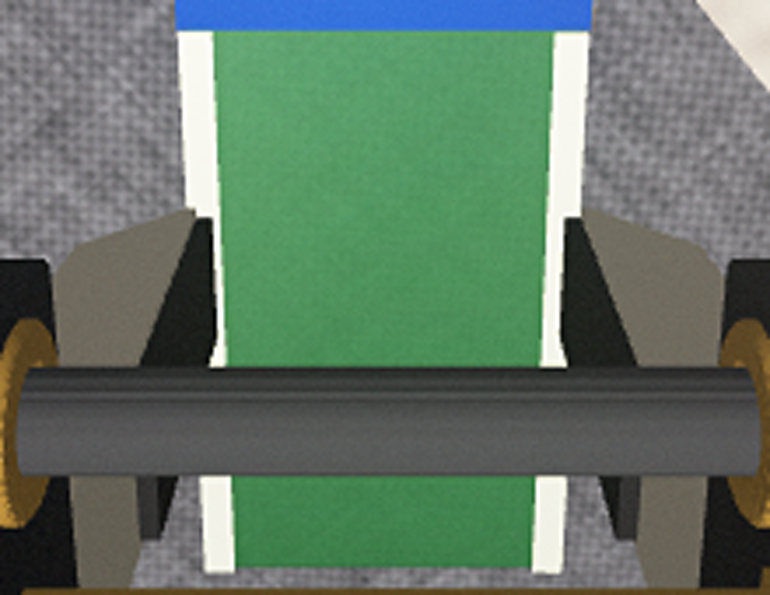

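The fingers closed to 50.8 mm with no force. In the image, the pad tips (about rows 242–277) sit roughly 20 mm higher than the reported TCP, so they closed above the 12 mm slab. I'll reopen, go lower in small steps while watching the force, and try again.

Emit:
send_rows --offset '[[0,0,0],[0,0,0],[0,0,0],[0,0,0],[0,0,0],[0,0,0]]' --delta_rot '[[0,0,0],[0,0,0],[0,0,0],[0,0,0],[0,0,0],[0,0,0]]' --grip 1.0

```text
time: 7.52
tool_pos: [495.1, 63.7, 2.5]
tcp_rot: [3.141, 0.0, 0.861]
contact_force: [-0.8, -0.8, -0.1]
grip_width: 91.5
finger_force: 0.0
```

Emit:
send_rows --offset '[[0,0,0.02],[0,0,0.04],[0,0,0.06],[0,0,0.07]]' --delta_rot '[[0,0,0],[0,0,0],[0,0,0],[0,0,0]]'

```text
time: 8.02
tool_pos: [495.0, 63.7, -6.2]
tcp_rot: [-3.141, 0.0, 0.861]
contact_force: [-0.6, -0.3, 0.5]
grip_width: 91.7
finger_force: 0.0
```

Emit:
send_rows --offset '[[0,0,0.017],[0,0,0.034],[0,0,0.05],[0,0,0.05]]' --delta_rot '[[0,0,0],[0,0,0],[0,0,0],[0,0,0]]'

```text
time: 8.52
tool_pos: [495.0, 63.7, -12.1]
tcp_rot: [-3.141, 0.0, 0.861]
contact_force: [0.3, 0.5, 0.1]
grip_width: 91.7
finger_force: 0.0
```

Emit:
send_rows --offset '[[0,0,0.008],[0,0,0.017],[0,0,0.017]]' --delta_rot '[[0,0,0],[0,0,0],[0,0,0]]'

```text
time: 8.9
tool_pos: [495.1, 63.7, -14.1]
tcp_rot: [-3.142, 0.0, 0.861]
contact_force: [-0.5, -0.2, -0.2]
grip_width: 91.6
finger_force: 0.0
```

Emit:
send_rows --offset '[[0,0,0.008],[0,0,0.017],[0,0,0.017]]' --delta_rot '[[0,0,0],[0,0,0],[0,0,0]]'

```text
time: 9.28
tool_pos: [495.0, 63.7, -16.1]
tcp_rot: [-3.142, 0.0, 0.861]
contact_force: [0.1, -0.2, 0.3]
grip_width: 91.8
finger_force: 0.0
```

Emit:
send_rows --offset '[[0,0,0],[0,0,0],[0,0,0],[0,0,0],[0,0,0],[0,0,0]]' --delta_rot '[[0,0,0],[0,0,0],[0,0,0],[0,0,0],[0,0,0],[0,0,0]]' --grip 0.5

```text
time: 10.02
tool_pos: [495.1, 63.7, -16.0]
tcp_rot: [-3.142, 0.0, 0.861]
contact_force: [-0.7, -0.2, 0.6]
grip_width: 59.3
finger_force: 30.0
```

The grip holds: 59.3 mm at 30 N. The reported TCP lies about 20 mm beyond the real fingertips, so the slab centre is 22 mm behind it. I'll use that offset from here.

```bash
sed -i 's/TIP=3.5/TIP=22./' lib.py
python3 - <<'E'
from lib import *
setcmd([495.2,63.7,-15.98],down(.861)); chk()
c=[495.2,63.7]; r=down(.861)
plan([(c+[50],r,40),(place_tcp(120)+[0,0,60],RP),(place_tcp(120),RP,15)],extra=2)
E
```

```text
t 10.03 pos [495.1  63.7 -16. ] err [-0.1  0.  -0.1] roterr [ 0. -0.  0.] w 59.3 ff 30.0 F [-0.7 -0.2  0.6]
N 4 [0.0, 0.0, -0.55] [0.0, 0.0, 0.0]
N 4 [0.99, 0.501, -0.219] [-0.0244, 0.0599, 0.0752]
N 5 [0.648, -0.007, 0.133] [-0.0143, 0.035, 0.044]
N 7 lerp [[-0.042, -0.0, 0.058], [-0.084, -0.0, 0.116], [-0.126, -0.0, 0.174], [-0.168, -0.0, 0.231], [-0.21, -0.0, 0.289], [-0.252, -0.0, 0.347], [-0.294, -0.0, 0.405]] [-0.0, 0.0, -0.0]
end [690.2 144.4  31.6]
```

Emit:
send_rows --offset '[[0,0,-0.2],[0,0,-0.4],[0,0,-0.55],[0,0,-0.55]]' --delta_rot '[[0,0,0],[0,0,0],[0,0,0],[0,0,0]]'

```text
time: 10.52
tool_pos: [495.9, 63.7, 50.8]
tcp_rot: [3.14, -0.001, 0.861]
contact_force: [0.5, -0.8, -2.5]
grip_width: 59.3
finger_force: 30.0
```

Emit:
send_rows --offset '[[0.99,0.501,-0.219],[0.99,0.501,-0.219],[0.99,0.501,-0.219],[0.99,0.501,-0.219]]' --delta_rot '[[-0.0244,0.0599,0.0752],[-0.0244,0.0599,0.0752],[-0.0244,0.0599,0.0752],[-0.0244,0.0599,0.0752]]'

```text
time: 11.02
tool_pos: [616.6, 114.8, 74.2]
tcp_rot: [3.081, -0.396, 0.392]
contact_force: [0.2, 0.3, -2.1]
grip_width: 59.1
finger_force: 30.0
```

Emit:
send_rows --offset '[[0.648,-0.007,0.133],[0.648,-0.007,0.133],[0.648,-0.007,0.133],[0.648,-0.007,0.133],[0.648,-0.007,0.133],[0.648,-0.007,0.133],[0.648,-0.007,0.133]]' --delta_rot '[[-0.0143,0.035,0.044],[-0.0143,0.035,0.044],[-0.0143,0.035,0.044],[-0.0143,0.035,0.044],[-0.0143,0.035,0.044],[-0.0143,0.035,0.044],[-0.0143,0.035,0.044]]'

```text
time: 11.9
tool_pos: [696.9, 146.4, 104.6]
tcp_rot: [3.139, -0.6, 0.085]
contact_force: [-0.2, 0.5, -2.5]
grip_width: 59.7
finger_force: 30.0
```

Run:
```python
from lib import *
o=get_obs(); p=place_tcp(120)+[0,0,60]; m=R.from_euler("xyz",o["tcp_rot"]); print(o["tool_pos"]-p,(RP.inv()*m).as_rotvec(),o["grip_width"],o["finger_force"])
for c in("scene","wrist"):
    im=optics.capture(c); cv2.imwrite(f"pics/{c}5.png",im[:,:,::-1])
a=cv2.imread("pics/scene5.png")[130:370,210:500]; a=cv2.resize(a,(580,480)); w=cv2.imread("pics/wrist5.png")
w=cv2.resize(w,(220,138)); a[:138,360:]=w; cv2.imwrite("pics/m5.png",a)
```

```text
[ 6.72338824  1.87528484 12.85526883] [-0.00274039 -0.02813198  0.00049806] 59.727330116705865 29.99959409236908
```

View pics/m5.png

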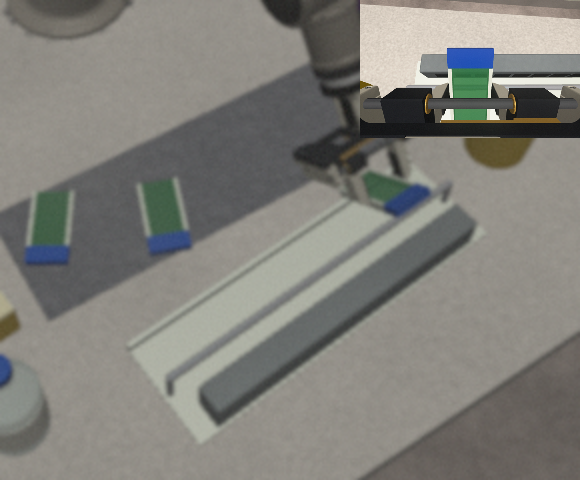

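Emit:
send_rows --offset '[[0,0,0],[0,0,0]]' --delta_rot '[[0,0,0],[0,0,0]]'

```text
time: 12.25
tool_pos: [696.9, 146.6, 104.7]
tcp_rot: [3.139, -0.6, 0.086]
contact_force: [0.3, -0.2, -3.0]
grip_width: 59.6
finger_force: 30.0
```

Run:
```python
from lib import *
o=get_obs(); p=place_tcp(120)+[0,0,60]; m=R.from_euler("xyz",o["tcp_rot"]); print(o["tool_pos"]-p,(RP.inv()*m).as_rotvec(),o["joint_positions"].round(3),o["time"])
```

```text
[ 6.77240646  2.14091466 13.03867835] [-0.00257296 -0.02784386  0.00033424] [ 0.107  0.525  1.734 -0.051  0.283  1.637] 12.25
```

Joint 5 is at its lower limit (0.28), so 36° of tool tilt isn't reachable here. For this cassette I'll come down at about 28° onto the rail and let its foot settle. For the others I'll grasp with the tool leaned back, so that less tilt is needed when placing.

```bash
cat >> lib.py <<'E'
def slab_tcp(y,xf,a_deg,c,lean_deg=0,tip=TIP):
    """slab angle a, foot centre x xf, clearance c over rail; tool tilt = a-lean"""
    a=np.deg2rad(a_deg); n=-79*np.sin(a)+49*np.cos(a)+12+c
    zf=(n+xf*np.sin(a))/np.cos(a)
    r=down(RY,a-np.deg2rad(lean_deg))
    print("foot z",round(zf,1))
    return rk(xf+60*np.cos(a),y,zf+60*np.sin(a))+r.apply([0,0,tip]),r
E
python3 - <<'E'
from lib import *
o=get_obs(); print(o["tool_pos"])
# true commanded is last unreached; assume measured pose is commanded
setcmd(o["tool_pos"],R.from_euler("xyz",o["tcp_rot"]))
p,r=slab_tcp(120,7,28,2)
plan([(p+[0,0,40],r),],extra=3)
E
```

```text
[696.94164764 146.61821314 104.74030447]
foot z 26.6
N 4 [-0.177, 0.013, 0.176] [0.0004, -0.0178, -0.0001]
end [691.5 144.5  75.3]
```

Emit:
send_rows --offset '[[-0.177,0.013,0.176],[-0.177,0.013,0.176],[-0.177,0.013,0.176],[-0.177,0.013,0.176]]' --delta_rot '[[0.0004,-0.0178,0],[0.0004,-0.0178,0],[0.0004,-0.0178,0],[0.0004,-0.0178,0]]'

```text
time: 12.75
tool_pos: [691.5, 144.7, 76.0]
tcp_rot: [-3.141, -0.49, 0.086]
contact_force: [-0.3, -0.1, -2.7]
grip_width: 59.4
finger_force: 30.0
```

Run:
```python
from lib import *
chk(); o=get_obs(); print(o["joint_positions"].round(3))
```

```text
t 12.75 pos [691.5 144.7  76. ] err [-0.   0.1  0.7] roterr [0.    0.002 0.   ] w 59.4 ff 30.0 F [-0.3 -0.1 -2.7]
[ 0.101  0.575  1.669 -0.018  0.408  1.601]
```

Run:
```python
from lib import *
p,r=slab_tcp(120,6,31.5,1)
plan([(p+[0,0,15],r,25),(p,r,6)],extra=2)
```

```text
foot z 19.5
N 4 lerp [[-0.03, -0.0, 0.05], [-0.061, -0.0, 0.101], [-0.091, -0.0, 0.151], [-0.122, -0.0, 0.201]] [0.0, 0.0097, 0.0]
N 5 lerp [[-0.013, -0.0, 0.021], [-0.026, -0.0, 0.043], [-0.04, -0.0, 0.064], [-0.053, -0.0, 0.086], [-0.066, -0.0, 0.107]] [0.0, 0.0, 0.0]
end [689.9 144.4  32.1]
```

Emit:
send_rows --offset '[[-0.061,0,0.101],[-0.122,0,0.201],[-0.122,0,0.201],[-0.122,0,0.201]]' --delta_rot '[[0,0.0097,0],[0,0.0097,0],[0,0.0097,0],[0,0.0097,0]]'

```text
time: 13.25
tool_pos: [695.5, 145.9, 55.1]
tcp_rot: [3.141, -0.537, 0.085]
contact_force: [-0.7, 0.6, -2.0]
grip_width: 59.6
finger_force: 30.0
```

Emit:
send_rows --offset '[[-0.013,0,0.021],[-0.026,0,0.043],[-0.04,0,0.064],[-0.053,0,0.086],[-0.066,0,0.107],[-0.066,0,0.107]]' --delta_rot '[[0,0,0],[0,0,0],[0,0,0],[0,0,0],[0,0,0],[0,0,0]]'

```text
time: 14.0
tool_pos: [696.8, 146.6, 43.0]
tcp_rot: [3.14, -0.524, 0.085]
contact_force: [-0.1, 0.6, -1.9]
grip_width: 59.3
finger_force: 30.0
```

Run:
```python
from lib import *
chk(); o=get_obs(); print(o["joint_positions"].round(3))
im=optics.capture("scene"); cv2.imwrite("pics/s6.png",cv2.resize(im[140:290,330:500,::-1],None,fx=4,fy=4,interpolation=cv2.INTER_CUBIC))
```

```text
t 14.0 pos [696.8 146.6  43. ] err [ 6.9  2.2 10.9] roterr [-0.002 -0.026  0.001] w 59.3 ff 30.0 F [-0.1  0.6 -1.9]
[ 0.106  0.628  1.707 -0.043  0.283  1.629]
```

View pics/s6.png

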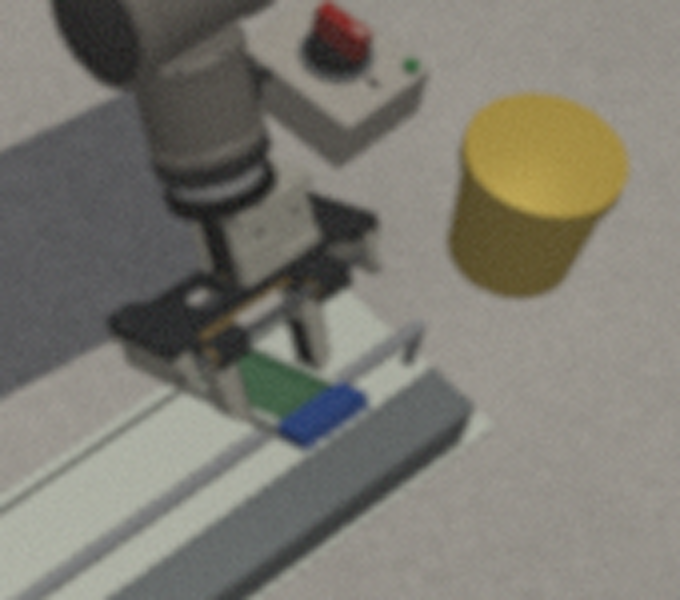

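Joint 5 limits it again. I'll set this cassette flat on the mat at (500,80) and regrasp it with a 14° lean.

```bash
cat >> lib.py <<'E'
LEAN=14
def pick_tcp(c,yaw,h=0,lean=LEAN):
    r=down(yaw,-np.deg2rad(lean)); return np.array([c[0],c[1],6.])+r.apply([0,0,TIP])+[0,0,h],r
E
python3 - <<'E'
from lib import *
o=get_obs(); setcmd(o["tool_pos"],R.from_euler("xyz",o["tcp_rot"]))
r=down(RY)
q=o["tool_pos"]
plan([(q+[-30,0,60],down(RY,.4)),([500,80,60],r)],extra=2)
print("down");plan([([500,80,-15.3],r,25)],extra=2)
print("tilt"); p,r2=pick_tcp([500,80],RY); plan([(p+[0,0,12],r2),(p,r2,8)],extra=2)
E
```

```text
N 4 [0.034, -0.02, -0.558] [0.0003, -0.0197, -0.0001]
N 3 [-0.99, 0.294, -0.154] [0.0, -0.0432, -0.0]
N 4 [-0.471, 0.139, 0.056] [0.0, -0.0205, -0.0]
end [500.  80.  60.]
down
N 6 lerp [[-0.0, 0.0, 0.104], [-0.0, 0.0, 0.209], [-0.0, 0.0, 0.314], [-0.0, 0.0, 0.418], [-0.0, 0.0, 0.522], [-0.0, 0.0, 0.627]] [0.0, 0.0, -0.0]
end [500.   80.  -15.2]
tilt
N 4 [-0.044, 0.0, -0.099] [0.0, -0.0388, -0.0]
N 4 lerp [[0.006, 0.0, 0.024], [0.012, 0.0, 0.049], [0.018, 0.0, 0.073], [0.024, 0.0, 0.097]] [0.0, -0.0, -0.0]
end [494.7  79.6 -15.4]
```

Emit:
send_rows --offset '[[0.034,-0.02,-0.558],[0.034,-0.02,-0.558],[0.034,-0.02,-0.558],[0.034,-0.02,-0.558]]' --delta_rot '[[0.0003,-0.0197,0],[0.0003,-0.0197,0],[0.0003,-0.0197,0],[0.0003,-0.0197,0]]'

```text
time: 14.55
tool_pos: [665.7, 146.3, 101.4]
tcp_rot: [3.142, -0.398, 0.085]
contact_force: [0.3, 0.3, -2.9]
grip_width: 59.5
finger_force: 30.0
```

Emit:
send_rows --offset '[[-0.99,0.294,-0.154],[-0.99,0.294,-0.154],[-0.99,0.294,-0.154]]' --delta_rot '[[0,-0.0432,0],[0,-0.0432,0],[0,-0.0432,0]]'

```text
time: 14.92
tool_pos: [549.5, 100.3, 71.0]
tcp_rot: [-3.141, -0.121, 0.084]
contact_force: [0.1, -0.1, -2.2]
grip_width: 59.5
finger_force: 30.0
```

Emit:
send_rows --offset '[[-0.471,0.139,0.056],[-0.471,0.139,0.056],[-0.471,0.139,0.056],[-0.471,0.139,0.056],[-0.471,0.139,0.056]]' --delta_rot '[[0,-0.0205,0],[0,-0.0205,0],[0,-0.0205,0],[0,-0.0205,0],[0,-0.0205,0]]'

```text
time: 15.55
tool_pos: [500.6, 80.4, 60.2]
tcp_rot: [-3.142, -0.001, 0.086]
contact_force: [-0.6, -0.2, -1.8]
grip_width: 59.3
finger_force: 30.0
```

Emit:
send_rows --offset '[[0,0,0.13],[0,0,0.27],[0,0,0.4],[0,0,0.5],[0,0,0.57],[0,0,0.61],[0,0,0.627],[0,0,0.627]]' --delta_rot '[[0,0,0],[0,0,0],[0,0,0],[0,0,0],[0,0,0],[0,0,0],[0,0,0],[0,0,0]]'

```text
time: 16.55
tool_pos: [500.2, 80.1, -15.0]
tcp_rot: [-3.142, -0.0, 0.085]
contact_force: [-0.1, -0.3, -2.8]
grip_width: 59.6
finger_force: 30.0
```

Run:
```python
from lib import *
chk()
```

```text
t 16.55 pos [500.2  80.1 -15. ] err [5.4 0.6 0.4] roterr [0.    0.244 0.001] w 59.6 ff 30.0 F [-0.1 -0.3 -2.8]
```

Now open, lean the tool, lower and regrip.

Emit:
send_rows --offset '[[0,0,0],[0,0,0],[0,0,0],[0,0,0],[0,0,0]]' --delta_rot '[[0,0,0],[0,0,0],[0,0,0],[0,0,0],[0,0,0]]' --grip 1.0

```text
time: 17.18
tool_pos: [500.0, 80.1, -15.1]
tcp_rot: [-3.141, 0.0, 0.085]
contact_force: [0.4, -0.2, -1.0]
grip_width: 91.5
finger_force: 0.0
```

Emit:
send_rows --offset '[[-0.044,0,-0.099],[-0.044,0,-0.099],[-0.044,0,-0.099],[-0.044,0,-0.099]]' --delta_rot '[[0,-0.0388,0],[0,-0.0388,0],[0,-0.0388,0],[0,-0.0388,0]]'

```text
time: 17.68
tool_pos: [494.0, 79.7, -3.6]
tcp_rot: [-3.141, 0.244, 0.085]
contact_force: [-0.5, 0.0, 0.8]
grip_width: 91.6
finger_force: 0.0
```

Emit:
send_rows --offset '[[0.006,0,0.024],[0.012,0,0.049],[0.018,0,0.073],[0.024,0,0.097],[0.024,0,0.097]]' --delta_rot '[[0,0,0],[0,0,0],[0,0,0],[0,0,0],[0,0,0]]'

```text
time: 18.3
tool_pos: [494.5, 79.7, -15.5]
tcp_rot: [-3.141, 0.244, 0.085]
contact_force: [-0.3, 0.4, -0.1]
grip_width: 91.5
finger_force: 0.0
```

Emit:
send_rows --offset '[[0,0,0],[0,0,0],[0,0,0],[0,0,0],[0,0,0],[0,0,0]]' --delta_rot '[[0,0,0],[0,0,0],[0,0,0],[0,0,0],[0,0,0],[0,0,0]]' --grip 0.5

```text
time: 19.05
tool_pos: [494.8, 79.7, -15.2]
tcp_rot: [-3.142, 0.244, 0.085]
contact_force: [0.5, -0.3, 0.5]
grip_width: 59.6
finger_force: 30.0
```

Run:
```python
from lib import *
chk(); p0,r0=cmd()
p,r=slab_tcp(120,5,36,1.5,LEAN)
plan([(p0+[0,0,60],r0),(p+[0,0,45],r)],extra=3)
plan([(p+[0,0,12],r,30),(p,r,4)],extra=2)
```

```text
t 19.05 pos [494.8  79.7 -15.2] err [0.  0.1 0.1] roterr [0.    0.    0.001] w 59.6 ff 30.0 F [ 0.5 -0.3  0.5]
foot z 11.9
N 5 [-0.121, 0.0, -0.485] [0.0, 0.0, 0.0]
N 3 [0.99, -0.262, -0.4] [0.0, 0.0657, -0.0]
N 5 [0.558, -0.137, 0.016] [0.0, 0.0343, -0.0]
end [683.1 143.9  71.8]
N 4 lerp [[-0.026, -0.0, 0.064], [-0.052, -0.0, 0.128], [-0.078, -0.0, 0.191], [-0.104, -0.0, 0.255]] [0.0, -0.0, -0.0]
N 6 lerp [[-0.006, -0.0, 0.015], [-0.012, -0.0, 0.031], [-0.018, -0.0, 0.047], [-0.025, -0.0, 0.062], [-0.031, -0.0, 0.077], [-0.037, -0.0, 0.093]] [0.0, -0.0, -0.0]
end [683.1 143.8  26.8]
```

Emit:
send_rows --offset '[[-0.121,0,-0.485],[-0.121,0,-0.485],[-0.121,0,-0.485]]' --delta_rot '[[0,0,0],[0,0,0],[0,0,0]]'

```text
time: 19.42
tool_pos: [494.3, 79.7, 44.3]
tcp_rot: [-3.141, 0.244, 0.085]
contact_force: [-0.2, 0.7, -2.9]
grip_width: 59.2
finger_force: 30.0
```

Emit:
send_rows --offset '[[0.99,-0.262,-0.4],[0.99,-0.262,-0.4],[0.99,-0.262,-0.4]]' --delta_rot '[[0,0.0657,0],[0,0.0657,0],[0,0.0657,0]]'

```text
time: 19.8
tool_pos: [619.2, 122.8, 61.8]
tcp_rot: [-3.141, -0.171, 0.086]
contact_force: [-0.0, -1.0, -2.2]
grip_width: 59.8
finger_force: 30.0
```

Emit:
send_rows --offset '[[0.558,-0.137,0.016],[0.558,-0.137,0.016],[0.558,-0.137,0.016],[0.558,-0.137,0.016],[0.558,-0.137,0.016],[0.558,-0.137,0.016]]' --delta_rot '[[0,0.0343,0],[0,0.0343,0],[0,0.0343,0],[0,0.0343,0],[0,0.0343,0],[0,0.0343,0]]'

```text
time: 20.55
tool_pos: [683.1, 143.6, 72.0]
tcp_rot: [-3.142, -0.384, 0.085]
contact_force: [0.5, 0.7, -1.4]
grip_width: 59.5
finger_force: 30.0
```

Emit:
send_rows --offset '[[-0.035,0,0.085],[-0.07,0,0.17],[-0.104,0,0.255],[-0.104,0,0.255]]' --delta_rot '[[0,0,0],[0,0,0],[0,0,0],[0,0,0]]'

```text
time: 21.05
tool_pos: [682.0, 143.7, 37.0]
tcp_rot: [-3.142, -0.381, 0.085]
contact_force: [0.8, 0.1, -1.8]
grip_width: 59.7
finger_force: 30.0
```

Run:
```python
from lib import *
chk(); o=get_obs(); print(o["joint_positions"].round(3), "expected z ~38.8")
im=optics.capture("wrist"); cal=optics.get_calibration("wrist"); cv2.imwrite("pics/w7.png",im[:,:,::-1])
```

```text
t 21.05 pos [682.  143.7  37. ] err [-1.1 -0.1 10.2] roterr [-0.    -0.003  0.001] w 59.7 ff 30.0 F [ 0.8  0.1 -1.8]
[ 0.101  0.642  1.616 -0.012  0.502  1.595] expected z ~38.8
```

View pics/w7.png

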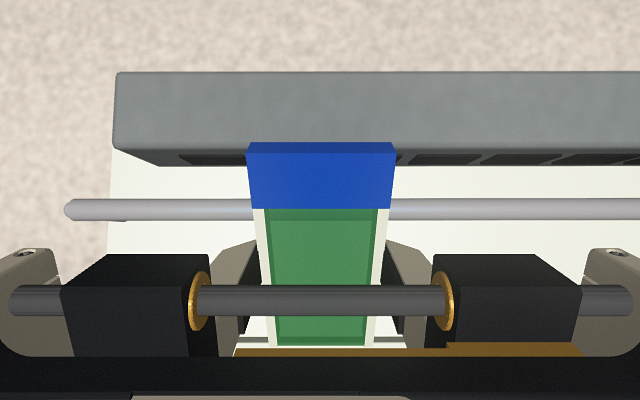

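The slab is held square above the rail, band end at (320,175), and the lip lines show just below its foot. I'll lower it slowly.

Emit:
send_rows --offset '[[-0.012,0,0.031],[-0.025,0,0.062],[-0.037,0,0.093],[-0.037,0,0.093]]' --delta_rot '[[0,0,0],[0,0,0],[0,0,0],[0,0,0]]'

```text
time: 21.6
tool_pos: [682.8, 143.8, 26.4]
tcp_rot: [-3.142, -0.384, 0.085]
contact_force: [-0.0, -0.2, -2.4]
grip_width: 59.4
finger_force: 30.0
```

Emit:
send_rows --offset '[[0,0,0],[0,0,0],[0,0,0],[0,0,0]]' --delta_rot '[[0,0,0],[0,0,0],[0,0,0],[0,0,0]]' --grip 0.88

```text
time: 22.1
tool_pos: [683.2, 143.8, 27.2]
tcp_rot: [-3.142, -0.385, 0.085]
contact_force: [0.4, -0.4, -0.5]
grip_width: 80.2
finger_force: 0.0
```

Emit:
send_rows --offset '[[0,0,-0.2],[0,0,-0.5],[0,0,-0.8],[0,0,-0.8],[0,0,-0.8]]' --delta_rot '[[0,0,0],[0,0,0],[0,0,0],[0,0,0],[0,0,0]]'

```text
time: 22.72
tool_pos: [647.0, 140.7, 115.5]
tcp_rot: [-3.141, -0.384, 0.085]
contact_force: [-0.2, -1.0, 0.6]
grip_width: 80.8
finger_force: 0.0
```

Run:
```python
from lib import *
p,r=cmd(); setcmd(p+r.apply([0,0,-96]),r); chk()
cal=optics.get_calibration("wrist"); im=optics.capture("wrist"); a=im[:,:,::-1]
t=optics.capture("top"); s=optics.capture("scene")
m=np.vstack([cv2.resize(np.ascontiguousarray(a),(560,350)),np.hstack([cv2.resize(s[190:290,340:480,::-1],(280,200),interpolation=cv2.INTER_CUBIC),cv2.resize(t[90:190,230:370,::-1],(280,200),interpolation=cv2.INTER_CUBIC)])]); cv2.imwrite("pics/m8.png",m)
for cc,i in (("top",t),):
    for k in cassettes(i,optics.get_calibration(cc)): print(cc,k["c"].round(1),round(k["yaw"],3),round(k["L"]),round(k["W"]))
```

```text
t 22.73 pos [647.  140.7 115.5] err [-0.2 -0.  -0.3] roterr [ 0.    -0.     0.001] w 80.8 ff 0.0 F [-0.2 -1.   0.6]
top [697.6 161.9] 1.65 46 24
top [491.5 -91.1] -0.363 92 44
top [ 421.4 -240.6] -0.546 92 45
```

View pics/m8.png

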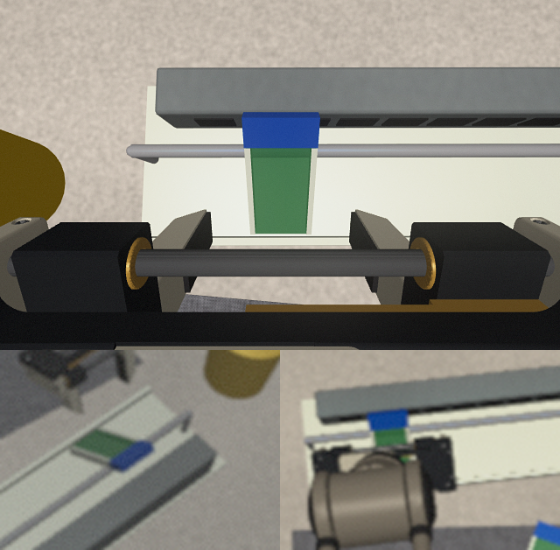

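The first cassette leans on the rail with its band up and its foot at the lip; the wrist view has the band at (281,130) and the foot at (282,233). Next is cassette 2, into the middle slot.

Run:
```python
from lib import *
p,r=pick_tcp([493.8,-92.7],-.358)
print("hover");plan([(p+[0,0,60],r)],extra=3)
print("down");plan([(p,r,15)],extra=2)
print("lift");plan([(p+[0,0,60],r)],extra=1)
q,s=slab_tcp(0,5,36,1.0,LEAN)
print("over");plan([(q+[0,0,45],s)],extra=3)
print("lower");plan([(q+[0,0,12],s,25),(q,s,4)],extra=2)
```

```text
hover
N 3 [-0.873, 0.99, -0.003] [-0.0027, -0.0538, 0.0392]
N 6 [-0.462, 0.966, 0.216] [-0.0023, -0.0446, 0.0324]
end [488.8 -90.9  44.7]
down
N 6 lerp [[0.02, -0.0, 0.081], [0.04, -0.0, 0.162], [0.06, -0.0, 0.243], [0.081, -0.0, 0.323], [0.101, -0.0, 0.404], [0.121, -0.0, 0.485]] [0.0, 0.0, 0.0]
end [488.8 -90.9 -15.3]
lift
N 3 [-0.121, -0.0, -0.485] [0.0, 0.0, 0.0]
end [488.8 -90.9  44.7]
foot z 11.3
over
N 4 [0.774, -0.99, -0.344] [0.0033, 0.0651, -0.0474]
N 5 [0.557, -0.362, 0.033] [0.0017, 0.0333, -0.0242]
end [693.3  24.3  71.2]
lower
N 4 lerp [[-0.026, -0.0, 0.064], [-0.051, -0.0, 0.128], [-0.077, -0.0, 0.191], [-0.103, -0.0, 0.255]] [0.0, -0.0, 0.0]
N 6 lerp [[-0.006, -0.0, 0.015], [-0.012, -0.0, 0.031], [-0.018, -0.0, 0.047], [-0.025, -0.0, 0.062], [-0.031, -0.0, 0.077], [-0.037, -0.0, 0.093]] [0.0, -0.0, 0.0]
end [693.4  24.3  26.2]
```

Emit:
send_rows --offset '[[-0.873,0.99,-0.003],[-0.873,0.99,-0.003],[-0.873,0.99,-0.003]]' --delta_rot '[[-0.0027,-0.0538,0.0392],[-0.0027,-0.0538,0.0392],[-0.0027,-0.0538,0.0392]]' --grip 1.0

```text
time: 23.25
tool_pos: [560.1, 11.9, 75.5]
tcp_rot: [-3.106, -0.037, -0.163]
contact_force: [0.7, -0.1, -0.0]
grip_width: 91.7
finger_force: 0.0
```

Emit:
send_rows --offset '[[-0.462,0.966,0.216],[-0.462,0.966,0.216],[-0.462,0.966,0.216],[-0.462,0.966,0.216],[-0.462,0.966,0.216],[-0.462,0.966,0.216]]' --delta_rot '[[-0.0023,-0.0446,0.0324],[-0.0023,-0.0446,0.0324],[-0.0023,-0.0446,0.0324],[-0.0023,-0.0446,0.0324],[-0.0023,-0.0446,0.0324],[-0.0023,-0.0446,0.0324]]'

```text
time: 24.0
tool_pos: [489.2, -89.6, 45.2]
tcp_rot: [-3.141, 0.243, -0.356]
contact_force: [0.2, -1.0, -0.2]
grip_width: 91.6
finger_force: 0.0
```

Run:
```python
from lib import *
o=get_obs(); p,r=pick_tcp([493.8,-92.7],-.358); print(o["tool_pos"]-p-[0,0,60], (r.inv()*R.from_euler("xyz",o["tcp_rot"])).as_rotvec())
cal=optics.get_calibration("wrist"); im=optics.capture("wrist"); cv2.imwrite("pics/w9.png",im[:,:,::-1])
for k in cassettes(im,cal): print(k["c"].round(1),k["blue"].round(1),"ctr from blue",(k["blue"]-47*np.array([np.cos(k["yaw"]),np.sin(k["yaw"])])).round(1),round(k["yaw"],3),round(k["L"]),round(k["W"]),k["clip"])
```

```text
[0.38017954 1.20136403 0.54120704] [ 0.00010953  0.00113709 -0.00185939]
[494.4 -92.8] [ 539.4 -109.6] ctr from blue [495.4 -93.1] -0.358 92 50 False
[ 435.9 -250.1] [ 467.4 -262.2] ctr from blue [ 427.2 -237.8] -0.546 64 50 False
```

Aligned. I'll go down, grip, lift, carry it over and start lowering.

Emit:
send_rows --offset '[[0.02,0,0.081],[0.04,0,0.162],[0.06,0,0.243],[0.081,0,0.323],[0.101,0,0.404],[0.121,0,0.485],[0.121,0,0.485],[0.121,0,0.485]]' --delta_rot '[[0,0,0],[0,0,0],[0,0,0],[0,0,0],[0,0,0],[0,0,0],[0,0,0],[0,0,0]]'

```text
time: 25.05
tool_pos: [488.9, -90.8, -15.1]
tcp_rot: [-3.141, 0.244, -0.358]
contact_force: [-0.6, -0.1, -0.2]
grip_width: 91.7
finger_force: 0.0
```

Emit:
send_rows --offset '[[0,0,0],[0,0,0],[0,0,0],[0,0,0],[0,0,0],[0,0,0]]' --delta_rot '[[0,0,0],[0,0,0],[0,0,0],[0,0,0],[0,0,0],[0,0,0]]' --grip 0.5

```text
time: 25.8
tool_pos: [488.8, -90.8, -15.1]
tcp_rot: [-3.141, 0.244, -0.358]
contact_force: [-0.4, 0.4, 2.2]
grip_width: 59.5
finger_force: 30.0
```

Emit:
send_rows --offset '[[-0.121,0,-0.485],[-0.121,0,-0.485],[-0.121,0,-0.485]]' --delta_rot '[[0,0,0],[0,0,0],[0,0,0]]'

```text
time: 26.18
tool_pos: [488.3, -90.6, 44.3]
tcp_rot: [-3.141, 0.245, -0.358]
contact_force: [-0.4, -0.7, -3.1]
grip_width: 59.8
finger_force: 30.0
```

Emit:
send_rows --offset '[[0.774,-0.99,-0.344],[0.774,-0.99,-0.344],[0.774,-0.99,-0.344],[0.774,-0.99,-0.344]]' --delta_rot '[[0.0033,0.0651,-0.0474],[0.0033,0.0651,-0.0474],[0.0033,0.0651,-0.0474],[0.0033,0.0651,-0.0474]]'

```text
time: 26.68
tool_pos: [622.6, -13.2, 60.6]
tcp_rot: [-3.109, -0.168, -0.067]
contact_force: [0.2, -0.8, -1.6]
grip_width: 59.6
finger_force: 30.0
```

Emit:
send_rows --offset '[[0.557,-0.362,0.033],[0.557,-0.362,0.033],[0.557,-0.362,0.033],[0.557,-0.362,0.033],[0.557,-0.362,0.033],[0.557,-0.362,0.033]]' --delta_rot '[[0.0017,0.0333,-0.0242],[0.0017,0.0333,-0.0242],[0.0017,0.0333,-0.0242],[0.0017,0.0333,-0.0242],[0.0017,0.0333,-0.0242],[0.0017,0.0333,-0.0242]]'

```text
time: 27.42
tool_pos: [693.1, 23.7, 71.2]
tcp_rot: [-3.141, -0.384, 0.084]
contact_force: [0.0, -0.1, -1.8]
grip_width: 59.7
finger_force: 30.0
```

Run:
```python
from lib import *
o=get_obs();q,s=slab_tcp(0,5,36,1.0,LEAN); print(o["tool_pos"]-q-[0,0,45],(s.inv()*R.from_euler("xyz",o["tcp_rot"])).as_rotvec(),o["grip_width"],o["joint_positions"].round(2))
im=optics.capture("wrist"); cv2.imwrite("pics/w10.png",im[:,:,::-1])
```

```text
foot z 11.3
[-0.23240846 -0.57860911  0.06445144] [-0.00020046 -0.00015732  0.00161683] 59.723265865980345 [-0.11  0.59  1.61  0.14  0.58  1.27]
```

View pics/w10.png

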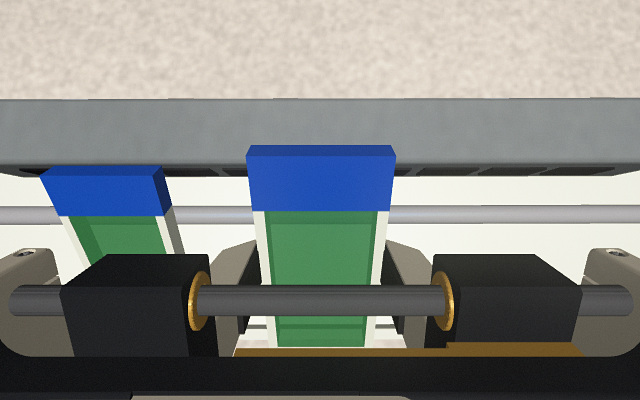

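Cassette 2 is held square over the middle slot, band at (320,178). The first one leans at left with its band at (105,190), with a clear gap between them. Lower, release and retreat.

Emit:
send_rows --offset '[[-0.035,0,0.085],[-0.07,0,0.17],[-0.103,0,0.255],[-0.103,0,0.255]]' --delta_rot '[[0,0,0],[0,0,0],[0,0,0],[0,0,0]]'

```text
time: 27.98
tool_pos: [692.3, 24.4, 36.4]
tcp_rot: [-3.141, -0.381, 0.085]
contact_force: [0.2, -0.3, -1.4]
grip_width: 59.8
finger_force: 30.0
```

Emit:
send_rows --offset '[[-0.012,0,0.031],[-0.025,0,0.062],[-0.037,0,0.093],[-0.037,0,0.093]]' --delta_rot '[[0,0,0],[0,0,0],[0,0,0],[0,0,0]]'

```text
time: 28.48
tool_pos: [693.1, 24.3, 25.8]
tcp_rot: [-3.141, -0.384, 0.085]
contact_force: [0.4, -0.6, -1.3]
grip_width: 59.4
finger_force: 30.0
```

Emit:
send_rows --offset '[[0,0,0],[0,0,0],[0,0,0],[0,0,0]]' --delta_rot '[[0,0,0],[0,0,0],[0,0,0],[0,0,0]]' --grip 0.88

```text
time: 28.98
tool_pos: [693.5, 24.2, 26.5]
tcp_rot: [-3.141, -0.385, 0.085]
contact_force: [-0.2, 0.4, 0.0]
grip_width: 80.3
finger_force: 0.0
```

Emit:
send_rows --offset '[[0,0,-0.2],[0,0,-0.5],[0,0,-0.8],[0,0,-0.8],[0,0,-0.8]]' --delta_rot '[[0,0,0],[0,0,0],[0,0,0],[0,0,0],[0,0,0]]'

```text
time: 29.6
tool_pos: [657.3, 21.2, 114.8]
tcp_rot: [-3.141, -0.384, 0.085]
contact_force: [-0.7, -0.2, 0.5]
grip_width: 80.3
finger_force: 0.0
```

Run:
```python
from lib import *
p,r=cmd(); setcmd(p+r.apply([0,0,-96]),r); chk()
im=optics.capture("wrist"); cv2.imwrite("pics/w11.png",im[:,:,::-1])
T=optics.get_calibration("top");
for k in cassettes(optics.capture("top"),T): print(k["c"].round(1),round(k["yaw"],3),round(k["L"]),round(k["W"]))
p,r=pick_tcp([423.2,-242],-.546)
print("hover");plan([(p+[0,0,90],r)],extra=4)
```

```text
t 29.6 pos [657.3  21.2 114.8] err [-0.3  0.  -0.4] roterr [ 0.    -0.     0.001] w 80.3 ff 0.0 F [-0.7 -0.2  0.5]
[708.4  39.3] 1.55 45 23
[681.4 148.1] 0.09 84 47
[ 421.4 -240.5] -0.55 92 44
hover
N 3 [-0.99, 0.922, -0.232] [-0.0033, -0.0447, 0.0472]
N 3 [-0.59, 0.99, 0.027] [-0.0028, -0.0376, 0.0397]
N 5 [-0.116, 0.419, 0.058] [-0.0011, -0.0143, 0.0151]
end [ 418.7 -239.2   74.6]
```

View pics/w11.png

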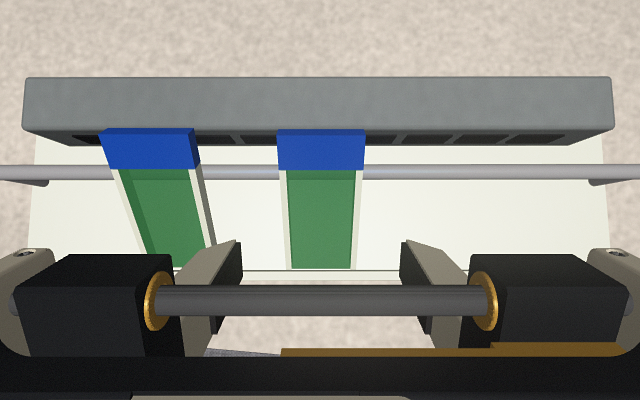

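Two now lean properly, bands at (148,148) and (322,148), feet at the lip. Before fetching cassette 3 I'll check the clearance to the tip box.

Run:
```python
from lib import *
cal=optics.get_calibration("wrist"); cal["world_from_camera"]=np.load("calw1.npy")
print([plane(cal,uv,63)[:2].round(0).tolist() for uv in((545,106),(611,102),(603,196),(540,199))],[plane(cal,uv,0)[:2].round(0).tolist() for uv in((518,110),(517,189))])
```

```text
[[551.0, -344.0], [556.0, -426.0], [433.0, -445.0], [429.0, -361.0]] [[545.0, -346.0], [427.0, -364.0]]
```

Run:
```python
from lib import *
o=get_obs(); setcmd(o["tool_pos"],R.from_euler("xyz",o["tcp_rot"]))
p,r=pick_tcp([423.2,-242],-.546,lean=9)
print("hover");plan([(p+[0,0,60],r)],extra=4)
print("down");plan([(p,r,15)],extra=2)
print("lift");plan([(p+[0,0,75],r)],extra=1)
q,s=slab_tcp(-120,5,36,1.0,9)
print("over");plan([(q+[0,0,45],s)],extra=4)
print("lower");plan([(q+[0,0,12],s,25),(q,s,4)],extra=2)
```

```text
hover
N 3 [-0.99, 0.897, -0.119] [-0.0052, -0.0371, 0.0452]
N 3 [-0.607, 0.99, 0.099] [-0.0045, -0.0323, 0.0393]
N 6 [-0.132, 0.462, 0.093] [-0.0018, -0.0135, 0.0165]
end [ 420.2 -240.2   44.3]
down
N 7 lerp [[0.011, -0.0, 0.071], [0.022, -0.0, 0.141], [0.033, -0.0, 0.212], [0.045, -0.0, 0.282], [0.056, -0.0, 0.353], [0.067, -0.0, 0.423], [0.078, -0.0, 0.494]] [-0.0, -0.0, 0.0]
end [ 420.2 -240.2  -15.7]
lift
N 3 [-0.097, -0.0, -0.617] [-0.0, -0.0, 0.0]
end [ 420.3 -240.3   59.2]
foot z 11.3
over
N 3 [0.598, -0.99, -0.141] [0.007, 0.0422, -0.0441]
N 3 [0.99, -0.914, 0.108] [0.0081, 0.0489, -0.0511]
N 5 [0.128, -0.062, 0.053] [0.0009, 0.0055, -0.0058]
end [705.4 -95.1  72. ]
lower
N 4 lerp [[-0.031, 0.0, 0.061], [-0.062, 0.0, 0.122], [-0.094, 0.0, 0.184], [-0.125, 0.0, 0.245]] [-0.0, -0.0, 0.0]
N 6 lerp [[-0.008, 0.0, 0.015], [-0.015, 0.0, 0.03], [-0.023, 0.0, 0.045], [-0.031, 0.0, 0.059], [-0.038, 0.0, 0.074], [-0.046, 0.0, 0.089]] [-0.0, -0.0, 0.0]
end [705.4 -95.1  27. ]
```

Emit:
send_rows --offset '[[-0.99,0.897,-0.119],[-0.99,0.897,-0.119],[-0.99,0.897,-0.119]]' --delta_rot '[[-0.0052,-0.0371,0.0452],[-0.0052,-0.0371,0.0452],[-0.0052,-0.0371,0.0452]]' --grip 1.0

```text
time: 30.08
tool_pos: [551.1, -97.7, 82.4]
tcp_rot: [-3.098, -0.141, -0.205]
contact_force: [0.6, -0.1, 0.4]
grip_width: 91.8
finger_force: 0.0
```

Emit:
send_rows --offset '[[-0.607,0.99,0.099],[-0.607,0.99,0.099],[-0.607,0.99,0.099],[-0.607,0.99,0.099]]' --delta_rot '[[-0.0045,-0.0323,0.0393],[-0.0045,-0.0323,0.0393],[-0.0045,-0.0323,0.0393],[-0.0045,-0.0323,0.0393]]'

```text
time: 30.58
tool_pos: [459.0, -197.7, 55.7]
tcp_rot: [-3.117, 0.07, -0.444]
contact_force: [0.2, 0.3, 0.9]
grip_width: 91.7
finger_force: 0.0
```

Emit:
send_rows --offset '[[-0.132,0.462,0.093],[-0.132,0.462,0.093],[-0.132,0.462,0.093],[-0.132,0.462,0.093],[-0.132,0.462,0.093],[-0.132,0.462,0.093]]' --delta_rot '[[-0.0018,-0.0135,0.0165],[-0.0018,-0.0135,0.0165],[-0.0018,-0.0135,0.0165],[-0.0018,-0.0135,0.0165],[-0.0018,-0.0135,0.0165],[-0.0018,-0.0135,0.0165]]'

```text
time: 31.32
tool_pos: [421.2, -239.9, 45.5]
tcp_rot: [-3.14, 0.154, -0.545]
contact_force: [-0.4, 0.7, 0.2]
grip_width: 91.7
finger_force: 0.0
```

Run:
```python
from lib import *
o=get_obs(); p,r=pick_tcp([423.2,-242],-.546,lean=9); print(o["tool_pos"]-p-[0,0,60], (r.inv()*R.from_euler("xyz",o["tcp_rot"])).as_rotvec())
cal=optics.get_calibration("wrist"); im=optics.capture("wrist"); cv2.imwrite("pics/w12.png",im[:,:,::-1])
for k in cassettes(im,cal): print(k["c"].round(1),k["blue"].round(1),"ctr from blue",(k["blue"]-47*np.array([np.cos(k["yaw"]),np.sin(k["yaw"])])).round(1),round(k["yaw"],3),round(k["L"]),round(k["W"]),k["clip"])
```

```text
[0.92476983 0.29548509 1.20579732] [ 0.0009462   0.00260974 -0.00119742]
[ 423.9 -242.5] [ 464.8 -267.4] ctr from blue [ 424.6 -242.9] -0.547 93 50 False
```

Emit:
send_rows --offset '[[0.011,0,0.071],[0.022,0,0.141],[0.033,0,0.212],[0.045,0,0.282],[0.056,0,0.353],[0.067,0,0.423],[0.078,0,0.494],[0.078,0,0.494]]' --delta_rot '[[0,0,0],[0,0,0],[0,0,0],[0,0,0],[0,0,0],[0,0,0],[0,0,0],[0,0,0]]'

```text
time: 32.38
tool_pos: [420.6, -240.0, -15.4]
tcp_rot: [-3.14, 0.156, -0.546]
contact_force: [0.5, 0.6, 0.0]
grip_width: 92.0
finger_force: 0.0
```

Emit:
send_rows --offset '[[0,0,0],[0,0,0],[0,0,0],[0,0,0],[0,0,0],[0,0,0],[0,0,0]]' --delta_rot '[[0,0,0],[0,0,0],[0,0,0],[0,0,0],[0,0,0],[0,0,0],[0,0,0]]' --grip 0.5

```text
time: 33.25
tool_pos: [421.1, -240.4, -14.6]
tcp_rot: [-3.141, 0.155, -0.546]
contact_force: [-0.5, 0.1, 3.2]
grip_width: 59.6
finger_force: 30.0
```

Emit:
send_rows --offset '[[-0.097,0,-0.617],[-0.097,0,-0.617],[-0.097,0,-0.617]]' --delta_rot '[[0,0,0],[0,0,0],[0,0,0]]'

```text
time: 33.62
tool_pos: [421.1, -240.5, 60.5]
tcp_rot: [-3.141, 0.153, -0.546]
contact_force: [0.2, -0.5, -1.3]
grip_width: 59.4
finger_force: 30.0
```

Emit:
send_rows --offset '[[0.598,-0.99,-0.141],[0.598,-0.99,-0.141],[0.598,-0.99,-0.141]]' --delta_rot '[[0.007,0.0422,-0.0441],[0.007,0.0422,-0.0441],[0.007,0.0422,-0.0441]]'

```text
time: 34.0
tool_pos: [545.1, -174.5, 64.2]
tcp_rot: [-3.09, -0.116, -0.274]
contact_force: [-0.7, -0.2, -2.1]
grip_width: 59.5
finger_force: 30.0
```

Emit:
send_rows --offset '[[0.99,-0.914,0.108],[0.99,-0.914,0.108],[0.99,-0.914,0.108],[0.99,-0.914,0.108]]' --delta_rot '[[0.0081,0.0489,-0.0511],[0.0081,0.0489,-0.0511],[0.0081,0.0489,-0.0511],[0.0081,0.0489,-0.0511]]'

```text
time: 34.5
tool_pos: [689.3, -102.3, 70.1]
tcp_rot: [-3.128, -0.435, 0.046]
contact_force: [-0.4, -0.5, -2.4]
grip_width: 59.5
finger_force: 30.0
```

Emit:
send_rows --offset '[[0.128,-0.062,0.053],[0.128,-0.062,0.053],[0.128,-0.062,0.053],[0.128,-0.062,0.053]]' --delta_rot '[[0.0009,0.0055,-0.0058],[0.0009,0.0055,-0.0058],[0.0009,0.0055,-0.0058],[0.0009,0.0055,-0.0058]]'

```text
time: 35.0
tool_pos: [705.4, -95.8, 73.4]
tcp_rot: [3.141, -0.473, 0.085]
contact_force: [-0.6, 0.8, -1.6]
grip_width: 59.3
finger_force: 30.0
```

Run:
```python
from lib import *
o=get_obs();q,s=slab_tcp(-120,5,36,1.0,9); print(o["tool_pos"]-q-[0,0,45],(s.inv()*R.from_euler("xyz",o["tcp_rot"])).as_rotvec(),o["grip_width"],o["joint_positions"].round(2))
im=optics.capture("wrist"); cv2.imwrite("pics/w13.png",im[:,:,::-1])
h=cv2.cvtColor(im,cv2.COLOR_RGB2HSV); b=cv2.inRange(h,(100,120,60),(125,255,255)); n,l,st,ce=cv2.connectedComponentsWithStats(b); print([x.tolist() for x in st[1:] if x[4]>300], "earlier held band ~ [247,145,149,66]")
```

```text
foot z 11.3
[ 0.02548931 -0.65194917  1.39754602] [-0.00050687  0.00131905  0.00073787] 59.25771386534257 [-0.33  0.6   1.63  0.38  0.51  0.86]
[[249, 143, 144, 64, 8927], [48, 172, 127, 49, 5653]] earlier held band ~ [247,145,149,66]
```

Emit:
send_rows --offset '[[-0.042,0,0.082],[-0.084,0,0.164],[-0.125,0,0.245],[-0.125,0,0.245]]' --delta_rot '[[0,0,0],[0,0,0],[0,0,0],[0,0,0]]'

```text
time: 35.55
tool_pos: [705.1, -94.8, 38.7]
tcp_rot: [-3.141, -0.471, 0.086]
contact_force: [0.0, -0.1, -1.7]
grip_width: 59.4
finger_force: 30.0
```

Emit:
send_rows --offset '[[-0.015,0,0.03],[-0.031,0,0.062],[-0.05,0,0.097],[-0.05,0,0.097]]' --delta_rot '[[0,0,0],[0,0,0],[0,0,0],[0,0,0]]'

```text
time: 36.05
tool_pos: [706.0, -95.2, 27.5]
tcp_rot: [3.141, -0.474, 0.087]
contact_force: [-1.3, -0.6, -0.4]
grip_width: 59.7
finger_force: 30.0
```

Emit:
send_rows --offset '[[0,0,0],[0,0,0],[0,0,0],[0,0,0]]' --delta_rot '[[0,0,0],[0,0,0],[0,0,0],[0,0,0]]' --grip 0.88

```text
time: 36.55
tool_pos: [706.1, -95.2, 27.6]
tcp_rot: [3.141, -0.474, 0.086]
contact_force: [0.8, 0.3, -0.4]
grip_width: 80.8
finger_force: 0.0
```

Emit:
send_rows --offset '[[0,0,-0.2],[0,0,-0.5],[0,0,-0.9],[0,0,-0.9],[0,0,-0.9]]' --delta_rot '[[0,0,0],[0,0,0],[0,0,0],[0,0,0],[0,0,0]]'

```text
time: 37.17
tool_pos: [656.9, -99.3, 123.3]
tcp_rot: [3.141, -0.473, 0.086]
contact_force: [-0.5, 0.5, -0.3]
grip_width: 80.8
finger_force: 0.0
```

Run:
```python
from lib import *
o=get_obs(); setcmd(o["tool_pos"],R.from_euler("xyz",o["tcp_rot"])); chk()
plan([([590,90,220],down(RY))],extra=3)
```

```text
t 37.17 pos [656.9 -99.3 123.3] err [0. 0. 0.] roterr [0. 0. 0.] w 80.8 ff 0.0 F [-0.5  0.5 -0.3]
N 3 [-0.003, -0.99, -0.556] [0.0, -0.0461, 0.0]
N 5 [-0.103, -0.63, -0.338] [0.0, -0.0292, 0.0]
end [590.   90.1 220.1]
```

Emit:
send_rows --offset '[[-0.003,-0.99,-0.556],[-0.003,-0.99,-0.556],[-0.003,-0.99,-0.556]]' --delta_rot '[[0,-0.0461,0],[0,-0.0461,0],[0,-0.0461,0]]'

```text
time: 37.55
tool_pos: [617.5, 19.5, 183.4]
tcp_rot: [3.141, -0.185, 0.09]
contact_force: [0.4, 0.4, -0.7]
grip_width: 80.6
finger_force: 0.0
```

Emit:
send_rows --offset '[[-0.103,-0.63,-0.338],[-0.103,-0.63,-0.338],[-0.103,-0.63,-0.338],[-0.103,-0.63,-0.338],[-0.103,-0.63,-0.338]]' --delta_rot '[[0,-0.0292,0],[0,-0.0292,0],[0,-0.0292,0],[0,-0.0292,0],[0,-0.0292,0]]'

```text
time: 38.17
tool_pos: [589.8, 88.7, 219.1]
tcp_rot: [3.141, 0.001, 0.085]
contact_force: [0.0, -0.1, -0.7]
grip_width: 81.1
finger_force: 0.0
```

Run:
```python
from lib import *
chk(); cal=optics.get_calibration("wrist"); im=optics.capture("wrist"); cv2.imwrite("pics/w14.png",im[:,:,::-1]); np.save("calw14.npy",cal["world_from_camera"])
h=cv2.cvtColor(im,cv2.COLOR_RGB2HSV)
for n,lo,hi in(("blue",(100,120,60),(125,255,255)),("green",(45,70,30),(85,255,255))):
    k,l,st,ce=cv2.connectedComponentsWithStats(cv2.inRange(h,lo,hi)); print(n,[x.tolist() for x in st[1:] if x[4]>300])
# expected band centre and foot for proper rest
a=TILT
for y in(-120,0,120):
    c=np.array([52,44]); u=np.array([np.cos(a),np.sin(a)]); n=np.array([-u[1],u[0]])
    f=lambda s:proj(cal,rk(*( [ (c+s*u+6*n)[0], y, (c+s*u+6*n)[1]]))).round(1).tolist()
    print(y,"top end",f(60),"band/green",f(34),"foot",f(-60))
print("look");plan([([420,340,230],down(0.3))],extra=4)
```

```text
t 38.17 pos [589.8  88.7 219.1] err [-0.2 -1.4 -1. ] roterr [ 0.    -0.001  0.001] w 81.1 ff 0.0 F [ 0.  -0.1 -0.7]
blue [[235, 21, 75, 37, 2637], [499, 23, 90, 36, 2769], [368, 24, 77, 37, 2594]]
green [[247, 58, 60, 77, 3883], [364, 61, 66, 77, 3870], [472, 60, 92, 77, 3862]]
-120 top end [549.8, 31.7] band/green [534.3, 60.9] foot [492.3, 139.7]
0 top end [406.5, 32.0] band/green [400.7, 61.1] foot [385.1, 139.9]
120 top end [263.3, 32.2] band/green [267.2, 61.3] foot [277.8, 140.1]
look
N 3 [-0.555, -0.99, -0.038] [0.0, -0.0, -0.0153]
N 3 [-0.436, -0.99, -0.036] [0.0, -0.0, -0.0146]
N 5 [-0.096, -0.287, -0.01] [0.0001, -0.0, -0.0041]
end [420.  340.1 230. ]
```

All three match the projected rest pose within about 3 px. Next, the knob.

Emit:
send_rows --offset '[[-0.555,-0.99,-0.038],[-0.555,-0.99,-0.038],[-0.555,-0.99,-0.038]]' --delta_rot '[[0,0,-0.0153],[0,0,-0.0153],[0,0,-0.0153]]'

```text
time: 38.6
tool_pos: [511.7, 204.6, 225.0]
tcp_rot: [-3.141, -0.0, 0.185]
contact_force: [0.5, -0.2, 0.1]
grip_width: 80.6
finger_force: 0.0
```

Emit:
send_rows --offset '[[-0.436,-0.99,-0.036],[-0.436,-0.99,-0.036],[-0.436,-0.99,-0.036]]' --delta_rot '[[0,0,-0.0146],[0,0,-0.0146],[0,0,-0.0146]]'

```text
time: 38.98
tool_pos: [439.1, 311.9, 229.1]
tcp_rot: [-3.142, -0.001, 0.278]
contact_force: [-0.2, 0.5, -0.3]
grip_width: 80.6
finger_force: 0.0
```

Emit:
send_rows --offset '[[-0.096,-0.287,-0.01],[-0.096,-0.287,-0.01],[-0.096,-0.287,-0.01],[-0.096,-0.287,-0.01],[-0.096,-0.287,-0.01]]' --delta_rot '[[0,0,-0.0041],[0,0,-0.0041],[0,0,-0.0041],[0,0,-0.0041],[0,0,-0.0041]]'

```text
time: 39.6
tool_pos: [420.7, 339.2, 230.1]
tcp_rot: [3.141, -0.0, 0.298]
contact_force: [-1.0, 0.9, -0.1]
grip_width: 80.9
finger_force: 0.0
```

Run:
```python
from lib import *
chk(); cal=optics.get_calibration("wrist"); im=optics.capture("wrist"); np.save("calw15.npy",cal["world_from_camera"]); cv2.imwrite("pics/w15.png",im[:,:,::-1])
print("knob_grip",[(round(d["confidence"],2),np.round(d["uv"],1).tolist(),plane(cal,d["uv"],83.5).round(1).tolist()) for d in finder.pinpoint("knob_grip","wrist")])
print("starter",[(round(d["confidence"],2),np.round(d["uv"],1).tolist(),plane(cal,d["uv"],0).round(1).tolist()) for d in finder.pinpoint("starter","wrist")])
h=cv2.cvtColor(im,cv2.COLOR_RGB2HSV); m=cv2.inRange(h,(0,130,70),(8,255,255))|cv2.inRange(h,(172,130,70),(180,255,255))
k,l,st,ce=cv2.connectedComponentsWithStats(m)
for i in range(1,k):
    if st[i,4]<150: continue
    ys,xs=np.nonzero(l==i); P=np.array([plane(cal,(x,y),96.5)[:2] for x,y in zip(xs,ys)],np.float32); (c,s,a)=cv2.minAreaRect(P); print("red",st[i].tolist(),np.round(c,1),np.round(s,1),a)
t=optics.capture("top"); s=optics.capture("scene")
m=np.vstack([cv2.resize(im[:,:,::-1],(640,400)),np.hstack([cv2.resize(s[190:360,270:460,::-1],(240,200),interpolation=cv2.INTER_CUBIC),cv2.resize(cv2.imread("pics/w14.png"),(320,200)),np.zeros((200,80,3),np.uint8)])]); cv2.imwrite("pics/m15.png",m)
```

```text
t 39.6 pos [420.7 339.2 230.1] err [ 0.7 -0.8  0.1] roterr [-0.001  0.     0.001] w 80.9 ff 0.0 F [-1.   0.9 -0.1]
knob_grip [(0.98, [279.1, 140.6], [449.3, 388.1, 83.5])]
starter [(0.84, [285.9, 135.1], [446.2, 389.0, 0.0]), (0.68, [212.8, 251.1], [273.5, 440.8, 0.0])]
red [265, 110, 25, 57, 998] [452.  389.6] [50.3 17.5] 8.260208129882812
```

View pics/m15.png

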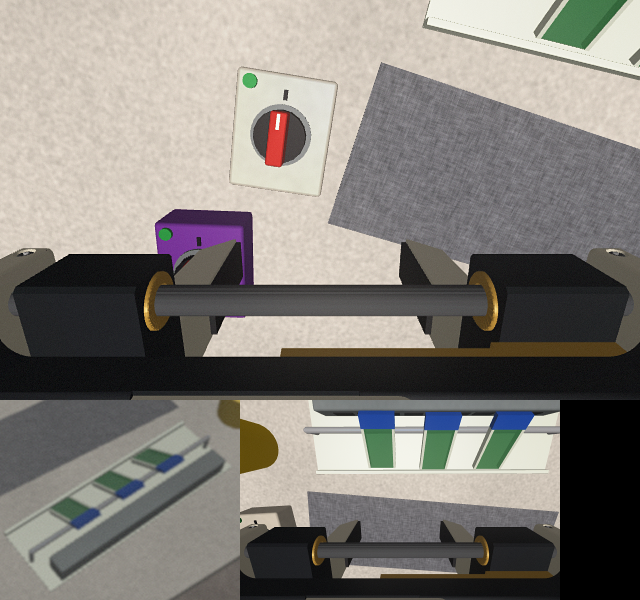

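The white starter is at (283,132) with its red bar at (277,138), and the purple one at (205,265) isn't meant. The insets show all three cassettes leaning side by side. I'll take a closer, more vertical look at the knob before gripping it.

Run:
```python
from lib import *
plan([([390,368,150],down(0.144))],extra=4)
```

```text
N 6 [-0.17, -0.296, 0.667] [-0.0, -0.0, 0.0248]
end [390. 368. 150.]
```

Emit:
send_rows --offset '[[-0.17,-0.296,0.667],[-0.17,-0.296,0.667],[-0.17,-0.296,0.667],[-0.17,-0.296,0.667],[-0.17,-0.296,0.667],[-0.17,-0.296,0.667]]' --delta_rot '[[0,0,0.0248],[0,0,0.0248],[0,0,0.0248],[0,0,0.0248],[0,0,0.0248],[0,0,0.0248]]'

```text
time: 40.6
tool_pos: [390.9, 367.9, 151.1]
tcp_rot: [-3.141, -0.002, 0.144]
contact_force: [-0.2, 1.2, -0.1]
grip_width: 81.0
finger_force: 0.0
```

Run:
```python
from lib import *
chk(); cal=optics.get_calibration("wrist"); im=optics.capture("wrist"); cv2.imwrite("pics/w16.png",im[:,:,::-1])
print("cam",cal["world_from_camera"][:3,3].round(0))
u2=None
for d in finder.pinpoint("knob_grip","wrist")[:2]: print(round(d["confidence"],2),np.round(d["uv"],1),plane(cal,d["uv"],83.5).round(1)); u2=d["uv"] if u2 is None else u2
c1=dict(cal); c1["world_from_camera"]=np.load("calw15.npy"); print("tri",tri([(c1,(279.1,140.6)),(cal,u2)]))
h=cv2.cvtColor(im,cv2.COLOR_RGB2HSV); m=cv2.inRange(h,(0,130,70),(8,255,255))|cv2.inRange(h,(172,130,70),(180,255,255))
k,l,st,ce=cv2.connectedComponentsWithStats(m)
for i in range(1,k):
    if st[i,4]<150: continue
    mm=cv2.morphologyEx((l==i).astype(np.uint8),cv2.MORPH_CLOSE,np.ones((9,9)))
    ys,xs=np.nonzero(mm); P=np.array([plane(cal,(x,y),96.5)[:2] for x,y in zip(xs,ys)],np.float32); (c,s,a)=cv2.minAreaRect(P); print("red",st[i].tolist(),np.round(c,1),np.round(s,1),a)
```

```text
t 40.6 pos [390.9 367.9 151.1] err [ 0.9 -0.1  1.1] roterr [0.    0.002 0.001] w 81.0 ff 0.0 F [-0.2  1.2 -0.1]
cam [467. 378. 330.]
0.95 [299.2 124.9] [449.8 390.9  83.5]
0.56 [219.4 325.1] [275.8 437.1  83.5]
tri (array([448.59417424, 390.09479466,  74.64789792]), [np.float64(1.410304069424412), np.float64(1.8547789584487895)])
red [287, 85, 25, 76, 1711] [451.5 390.4] [49.1 16. ] 7.744441986083984
red [208, 316, 28, 41, 761] [275.3 432.2] [38.3 22.8] 8.22680377960205
```

Run:
```python
from lib import *
r=down(.137+np.pi); k=[451,390.4]
print("over");plan([(k+[130],r)],extra=3)
print("down");plan([(k+[56],r,18)],extra=2)
print(get_obs()["joint_positions"].round(2))
```

```text
over
N 8 [0.224, -0.047, 0.07] [0.0, -0.0, -0.2111]
N 8 [0.1, 0.206, 0.071] [0.0, -0.0, -0.2111]
N 6 [-0.064, 0.054, 0.026] [0.0001, 0.0, -0.0767]
end [451.  390.4 129.9]
down
N 7 lerp [[0.0, 0.0, 0.088], [0.0, 0.0, 0.176], [0.0, 0.0, 0.264], [0.0, 0.0, 0.352], [0.0, 0.0, 0.44], [0.0, 0.0, 0.528], [0.0, 0.0, 0.616]] [-0.0001, 0.0, 0.0]
end [451.  390.4  56. ]
[ 0.61  0.41  1.58 -0.    1.15  2.04]
```

Emit:
send_rows --offset '[[0.224,-0.047,0.07],[0.224,-0.047,0.07],[0.224,-0.047,0.07],[0.224,-0.047,0.07],[0.224,-0.047,0.07],[0.224,-0.047,0.07],[0.224,-0.047,0.07],[0.224,-0.047,0.07]]' --delta_rot '[[0,0,-0.0264],[0,0,-0.0528],[0,0,-0.0792],[0,0,-0.1056],[0,0,-0.132],[0,0,-0.1584],[0,0,-0.1847],[0,0,-0.2111]]' --grip 0.6

```text
time: 41.7
tool_pos: [416.1, 377.3, 141.9]
tcp_rot: [3.141, 0.0, 1.476]
contact_force: [-1.4, -0.1, 0.3]
grip_width: 55.2
finger_force: 0.0
```

Emit:
send_rows --offset '[[0.1,0.206,0.071],[0.1,0.206,0.071],[0.1,0.206,0.071],[0.1,0.206,0.071],[0.1,0.206,0.071],[0.1,0.206,0.071],[0.1,0.206,0.071],[0.1,0.206,0.071]]' --delta_rot '[[0,0,-0.0264],[0,0,-0.0528],[0,0,-0.0792],[0,0,-0.1056],[0,0,-0.132],[0,0,-0.1584],[0,0,-0.1847],[0,0,-0.2111]]'

```text
time: 42.7
tool_pos: [441.9, 386.7, 133.4]
tcp_rot: [-3.142, 0.001, 2.802]
contact_force: [-0.5, -0.2, 0.5]
grip_width: 54.9
finger_force: 0.0
```

Emit:
send_rows --offset '[[-0.064,0.054,0.026],[-0.064,0.054,0.026],[-0.064,0.054,0.026],[-0.064,0.054,0.026],[-0.064,0.054,0.026],[-0.064,0.054,0.026]]' --delta_rot '[[0,0,-0.0256],[0,0,-0.0512],[0,0,-0.0767],[0,0,-0.0767],[0,0,-0.0767],[0,0,-0.0767]]'

```text
time: 43.45
tool_pos: [451.1, 390.3, 130.2]
tcp_rot: [-3.141, 0.001, -3.006]
contact_force: [-0.3, -0.4, -0.5]
grip_width: 55.1
finger_force: 0.0
```

Run:
```python
from lib import *
o=get_obs(); r=down(.137+np.pi); print(o["tool_pos"],(r.inv()*R.from_euler("xyz",o["tcp_rot"])).as_rotvec().round(4),o["grip_width"],o["joint_positions"].round(2),o["time"])
```

```text
[451.14449445 390.27127151 130.17514237] [ 0.0004 -0.0005  0.0016] 55.069308479834554 [ 0.59  0.54  1.43 -0.    1.18 -1.12] 43.45
```

Emit:
send_rows --offset '[[0,0,0.088],[0,0,0.176],[0,0,0.264],[0,0,0.352],[0,0,0.44],[0,0,0.528],[0,0,0.616],[0,0,0.616]]' --delta_rot '[[0,0,0],[0,0,0],[0,0,0],[0,0,0],[0,0,0],[0,0,0],[0,0,0],[0,0,0]]'

```text
time: 44.45
tool_pos: [450.7, 389.9, 55.2]
tcp_rot: [-3.14, -0.001, -3.004]
contact_force: [-0.3, -0.2, 0.6]
grip_width: 55.2
finger_force: 0.0
```

Emit:
send_rows --offset '[[0,0,0],[0,0,0],[0,0,0],[0,0,0],[0,0,0],[0,0,0]]' --delta_rot '[[0,0,0],[0,0,0],[0,0,0],[0,0,0],[0,0,0],[0,0,0]]' --grip 0.08

```text
time: 45.2
tool_pos: [451.2, 391.2, 56.5]
tcp_rot: [3.14, 0.001, -3.004]
contact_force: [-0.5, 4.9, -1.0]
grip_width: 15.5
finger_force: 30.0
```

Emit:
send_rows --offset '[[0,0.008,0],[0,0.008,0],[0,0.008,0],[0,0.008,0],[0,0.008,0],[0,0.008,0]]' --delta_rot '[[0,0,0.018],[0,0,0.036],[0,0,0.054],[0,0,0.072],[0,0,0.09],[0,0,0.1]]'

```text
time: 45.95
tool_pos: [451.1, 391.1, 56.5]
tcp_rot: [-3.141, 0.001, 2.648]
contact_force: [-0.7, 1.0, 1.6]
grip_width: 15.8
finger_force: 30.0
```

Smooth so far. I'll continue to the stop and hold.

Emit:
send_rows --offset '[[0,0,0],[0,0,0],[0,0,0],[0,0,0],[0,0,0],[0,0,0],[0,0,0],[0,0,0]]' --delta_rot '[[0,0,0.018],[0,0,0.036],[0,0,0.054],[0,0,0.072],[0,0,0.085],[0,0,0.092],[0,0,0.092],[0,0,0.092]]'

```text
time: 46.95
tool_pos: [451.0, 391.0, 56.5]
tcp_rot: [3.142, 0.001, 2.074]
contact_force: [-0.5, -0.4, 3.3]
grip_width: 15.8
finger_force: 30.0
```

Run:
```python
from lib import *
o=get_obs(); print(o["moment"],o["tcp_rot"],o["contact_force"],"turned",.137+np.pi-o["tcp_rot"][2])
```

```text
[-0.0686202   0.19043449  0.28393559] [3.14150162e+00 9.49823555e-04 2.07357902e+00] [-0.50499343 -0.43601522  3.30340717] turned 1.2050136299283003
```

It's at the stop: turned 1.205 rad, with the moment above the spring's. I'll hold briefly, open fully and retreat upward.

Emit:
send_rows --offset '[[0,0,0],[0,0,0]]' --delta_rot '[[0,0,0],[0,0,0]]'

```text
time: 47.2
tool_pos: [451.0, 391.0, 56.4]
tcp_rot: [3.142, 0.001, 2.073]
contact_force: [-1.6, -0.8, 5.7]
grip_width: 15.9
finger_force: 30.1
```

Emit:
send_rows --offset '[[0,0,0],[0,0,0],[0,0,0],[0,0,0],[0,0,0],[0,0,0],[0,0,0],[0,0,0]]' --delta_rot '[[0,0,0],[0,0,0],[0,0,0],[0,0,0],[0,0,0],[0,0,0],[0,0,0],[0,0,0]]' --grip 1.0

```text
time: 48.2
tool_pos: [451.1, 391.2, 56.2]
tcp_rot: [3.141, 0.001, 2.072]
contact_force: [0.0, 0.6, -0.1]
grip_width: 89.5
finger_force: 0.0
```

Emit:
send_rows --offset '[[0,0,-0.3],[0,0,-0.6],[0,0,-0.95],[0,0,-0.95],[0,0,-0.95],[0,0,-0.95]]' --delta_rot '[[0,0,0],[0,0,0],[0,0,0],[0,0,0],[0,0,0],[0,0,0]]'

```text
time: 48.95
tool_pos: [450.3, 390.8, 168.7]
tcp_rot: [-3.139, 0.001, 2.072]
contact_force: [0.2, -0.1, -0.5]
grip_width: 91.6
finger_force: 0.0
```

Emit:
send_rows --offset '[[0.5,-0.9,-0.9],[0.5,-0.9,-0.9],[0.5,-0.9,-0.9],[0.5,-0.9,-0.9],[0.5,-0.9,-0.9],[0.5,-0.9,-0.9]]' --delta_rot '[[0,0,0],[0,0,0],[0,0,0],[0,0,0],[0,0,0],[0,0,0]]'

```text
time: 49.7
tool_pos: [327.9, 391.5, 276.4]
tcp_rot: [-3.139, 0.001, 2.071]
contact_force: [-0.1, 0.3, -0.2]
grip_width: 91.5
finger_force: 0.0
```

Run:
```python
from lib import *
print(get_obs()["tool_pos"],get_obs()["time"])
T=optics.get_calibration("top"); S=optics.get_calibration("scene")
a=TILT;c=np.array([52,44]);u=np.array([np.cos(a),np.sin(a)]);n=np.array([-u[1],u[0]])
for nm,cal in(("top",T),("scene",S)):
    im=optics.capture(nm); h=cv2.cvtColor(im,cv2.COLOR_RGB2HSV)
    for col,lo,hi,s in(("green",(45,70,30),(85,255,255),-13),("blue",(100,120,60),(125,255,255),47)):
        k,l,st,ce=cv2.connectedComponentsWithStats(cv2.inRange(h,lo,hi)); print(nm,col,[ce[i].round(1).tolist() for i in range(1,k) if st[i,4]>60])
        print("  exp",[proj(cal,rk((c+s*u+6*n)[0],y,(c+s*u+6*n)[1])).round(1).tolist() for y in(-120,0,120)])
    m=cv2.inRange(h,(0,110,60),(10,255,255))|cv2.inRange(h,(172,110,60),(180,255,255)); k,l,st,ce=cv2.connectedComponentsWithStats(m)
    for i in range(1,k):
        if st[i,4]<30: continue
        ys,xs=np.nonzero(l==i); P=np.array([plane(cal,(x,y),96.5)[:2] for x,y in zip(xs,ys)],np.float32); (cc,ss,aa)=cv2.minAreaRect(P); print(" red",np.round(cc,0),np.round(ss,0),round(aa,1))
    for t in("tip_box","media_bottle","sharps_tub"): print(t,[d["box"] for d in finder.boxes_of(t,nm)[:1]])
```

```text
[327.87485611 391.48253644 276.43711421] 49.7
top green [[362.4, 134.4], [324.2, 138.7], [288.0, 141.7]]
  exp [[362.5, 135.2], [324.4, 139.3], [286.3, 143.4]]
top blue [[361.4, 116.2], [322.3, 120.4], [285.6, 123.7], [474.6, 128.9], [427.6, 290.1]]
  exp [[361.6, 117.1], [322.6, 121.2], [283.7, 125.4]]
 red [449. 389.] [49. 24.] 7.5
tip_box [[440.3, 172.4, 480.5, 216.3]]
media_bottle [[444.3, 120.7, 482.7, 154.5]]
sharps_tub [[173.2, 127.0, 219.8, 166.4]]
scene green [[391.4, 237.9], [359.7, 258.3], [326.3, 281.8]]
  exp [[324.3, 280.9], [358.6, 257.5], [390.8, 235.7]]
scene blue [[507.1, 23.5], [188.6, 196.6], [403.9, 243.4], [372.1, 265.1], [337.0, 289.8], [207.1, 315.0]]
  exp [[336.0, 288.0], [371.4, 263.4], [404.3, 240.5]]
 red [284. 425.] [61. 30.] 7.4
 red [461. 379.] [27. 57.] 88.9
tip_box [[168.0, 253.6, 218.2, 313.3]]
media_bottle [[192.1, 302.3, 236.4, 360.8]]
sharps_tub [[440.2, 166.2, 489.6, 217.4]]
```

Run:
```python
from lib import *
S=optics.get_calibration("scene"); print("tcp px",proj(S,get_obs()["tool_pos"]),"blob",plane(S,(507,23.5),6).round(0))
T=optics.get_calibration("top"); print("same in top px",proj(T,plane(S,(507,23.5),6)).round(0))
im=optics.capture("scene"); old=cv2.imread("pics/scene0.png")[:,:,::-1]
for i in(im,old):
    h=cv2.cvtColor(np.ascontiguousarray(i),cv2.COLOR_RGB2HSV); b=cv2.inRange(h,(100,120,60),(125,255,255))[0:80,440:600]; g=cv2.inRange(h,(45,70,30),(85,255,255))[0:120,420:620]; print(b.sum()//255,g.sum()//255, i[20:28:4,500:516:4].tolist())
k,l,st,ce=cv2.connectedComponentsWithStats(cv2.inRange(cv2.cvtColor(im,cv2.COLOR_RGB2HSV),(100,120,60),(125,255,255))); print([s.tolist() for s in st[1:] if s[4]>60])
for c in("top","scene"): print([(round(d["confidence"],2),np.round(d["box"]).tolist()) for d in finder.boxes_of("cassette1",c)])
```

```text
tcp px [399.6551156   76.25117436] blob [  35. 1260.    6.]
same in top px [-70. 351.]
163 0 [[[80, 81, 75], [82, 81, 81], [18, 29, 65], [109, 114, 109]], [[78, 76, 68], [53, 57, 68], [18, 35, 69], [77, 76, 73]]]
163 0 [[[79, 79, 74], [78, 82, 79], [19, 38, 67], [108, 112, 109]], [[81, 78, 74], [46, 53, 65], [20, 38, 69], [80, 81, 78]]]
[[500, 5, 16, 36, 151], [180, 195, 18, 4, 71], [394, 238, 20, 13, 130], [362, 259, 21, 14, 150], [327, 283, 21, 16, 157], [200, 308, 15, 15, 183]]
[(0.96, [353.0, 115.0, 375.0, 150.0]), (0.89, [417.0, 258.0, 453.0, 301.0]), (0.84, [314.0, 114.0, 336.0, 155.0]), (0.67, [276.0, 120.0, 299.0, 160.0]), (0.62, [197.0, 204.0, 212.0, 219.0])]
[(0.72, [310.0, 270.0, 351.0, 301.0]), (0.68, [340.0, 250.0, 384.0, 275.0]), (0.58, [374.0, 230.0, 416.0, 252.0]), (0.58, [171.0, 192.0, 200.0, 226.0])]
```

That blob is a background object far off the bench, and there is no fourth green cassette. The three lean correctly, the knob is back at rest and the bystanders haven't moved, so I'm handing in.

```bash
python3 -c "
from plant import ticket
print(ticket.close_job())"
```

```text
the job is handed in; nothing more can be done
None
```

I leaned all three cassettes found on the bench against the rail with bands up, turned the knob to its stop and let it spring back, left the tip box, bottle and tub where they were, and handed the job in at about 50 s; no verdict came back.

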